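Hold a tilting positioner on its index for a tack, then ease it down

ROBOT

A 6-joint arm with a two-finger parallel gripper is mounted at the origin on the work surface. World frame = base frame: x ahead of the robot, y to its left, z up, the work surface at z = 0. Lengths are in m, angles in rad, forces in N, time in s.
With the tool pointing down it reaches from about 0.35 to 0.775 m from the base axis. Payload 5.5 kg.
Tool frame: the origin (TCP) lies on the centre line of the jaws, within the pads' length; the fingertips stand 11 mm ahead of it and the grasp point (between the pads) lies 8 mm behind it; z points along the fingers, y is the line along which they close (so a half turn about z gives the same grasp; the last joint's range is limited). The gripper opens to 85 mm and grips with 20 to 120 N. Pads are 22 mm wide; open, the fingers measure 114 mm over their backs; the gripper's body (76 mm by 85 mm) begins 54 mm behind the grasp point. The pads swing forward as they close: fully open they stand 13 mm farther back than shut.
Start: joints at [-1.414, 0.313, 0.046, 1.304, 0, 1.431], TCP at [0.168, -0.55, 0.242] pointing down, gripper open.
Joint ranges: [-2.76, 2.76], [-0.86, 1.69], [-1.03, 1.26], [-2.2, 2.34], [-1.47, 1.5], [-3.14, 3.14]. Speed limits (rad/s): [2.57, 2.57, 3.14, 3.14, 3.14, 3.14].

INTERFACE

Orientations are given as a unit quaternion [x, y, z, w].
In Python, from station import env, vision, job_done, masks_of gives the robot as it stands.
- The arm moves only by the shell command python3 -m jog 'ROWS' [FORCE]. ROWS is JSON, a list of rows, each a list of 7 numbers: the shift along the tool's x, y, z in mm, then the turn, a rotation vector about the tool's x, y, z in rad, then the opening, from -1 (shut) to 1 (fully open). In form: [[dx, dy, dz, rx, ry, rz, jaw], ...]. A call has 1 to 8 rows; each row is the pose to reach, as a shift and turn from the pose commanded when the call began, along the tool's axes at that moment; what a row does not reach only later rows make up. A row lasts 1/12 s, in which the tool goes at most 41.7 mm and 7.16 degrees, less where a joint would pass 70% of its speed; a pose out of reach is approached as far as the arm can. A call with a gripper value outside its range is refused whole. The fingers move at their own pace and stop on an object; FORCE is the grip in N (left out, the last holds). Time passes only in rows, so rows that repeat a pose let the fingers close. It gives the time, the measured TCP pose, the force, the opening and the grip force at its end, in the units of the state.
- env.get_obs(): the state, without advancing time (a new reading comes with each control period).
- vision.grab_frame(name): name is "scene" or "top"; returns a dict with "image" (420x560x3 uint8, red, green, blue), "K" (3x3 intrinsics, pixels), "rvec" (rotation vector, rad) and "tvec" (3), from world to camera coordinates, as OpenCV has them. Camera axes: x right, y down, z forward; pixel columns grow to the right and rows downward; lengths in m; the calibration is good to about 2 mm. A picture is of the moment at which its call begins. There is no depth.
- job_done(): hands the job in; it is judged then, once.
Trained networks look in the newest picture that a camera, given by its name, has taken for a name from the list of things; names that differ only in an ending like _2 or _b are one class to them, and where a whole thing is asked for, a point or a joint stands for the part that bears it (a point fixed in the world has none). Each returns a list of dicts, best first, with "p" (0 to 1); they miss things now and then, are a little off and sometimes report something else, mostly with a low value. They report only what shows in the picture. A call takes as long as a camera call.
- masks_of(thing, camera): "mask" (420x560 bool, what is visible of it) and "position" ([row, column] in pixels, amid what is visible of it).
The state is a dict: "t": time; "joints": joint angles; "dq": joint speeds; "joint_efforts": joint torques, N m; "tcp_pos": TCP position; "ee_rot": TCP orientation; "ft_force": force on the tool from outside, world axes, zero at the start; "torque": the same for the moment, N m; "finger_gap": finger opening in m; "finger_force": force on a finger pad.
Only numpy, scipy, OpenCV 4.12 (cv2) and the standard library are available. Lean on these libraries where they do the work, as an engineer would, in place of code of your own. Each camera call takes 0.05 s, during which the arm holds its last target. There are 200 camera calls.

TASK

The beam on the tilting positioner is top-heavy and rests on its left stop. Working it only by the ball-knobbed hand lever (the work is hot: do not touch the beam), bring the pointer to the index finger on the quadrant and keep the pointer's tip within 12 mm of the index tip for six seconds without a break, as long as a tack takes, then ease the beam back down onto the left stop and let go of the lever. Move the beam slowly all the way, never let it drop, bang or go over to the right stop, keep off the pointer, and leave the index and the other things on the table where they are.

Things in the scene. Friction and masses are not known exactly. Their poses are not given: they have to be found in the camera images.
- stand: Bench tilting positioner bolted to the table: grey base plate 240 x 280 x 18 mm, two upright pedestals. Origin: under its centre, on the table. Its x axis (horizontal, away from the robot) runs along the pivot axis, 165 mm above the table; y runs along the level beam to its left end; z up. Place and yaw vary. Stops under the saddle.
- cradle (a joint): Tilt of the beam about the stand's +x axis, rad: 0 level, positive = left end (+y) up, pointer leaning to -y. Stops at -0.18 (left end down, the start) and +0.18. Gravity turns it with about 3.7 sin(tilt) - 0.5 cos(tilt) N m: it falls to either side and no fixed lever position holds it. The 3.7 varies by 12 %, the 0.5 from 0.2 to 0.95. Bearings nearly free (damping 0.02 N m s/rad).
- lever (a joint): Twist of the hand lever against the beam in its rubber torsion bush, rad, same axis and sign as the tilt: 0 relaxed, lever square to the beam. Nominally 2.4 N m/rad: with the lever angle a = tilt + twist held in the hand, the bush turns the beam with 2.4 (a - tilt) N m; lifting off the stop takes a twist of 0.3 to 0.75. Twist limits 1.2 either way.
- pivot (a point): Point on the pivot axis, 165 mm straight above the stand's origin; axes as the stand's.
- knob (a point): Centre of the black ball knob (diameter 42 mm) on the hand lever (14 mm rod), on the robot's side of the stand at stand x = -0.120, 140 mm from the pivot axis. At lever angle a it is at stand y = -0.140 sin a, z = 0.165 + 0.140 cos a. Can be gripped from above, fingers closing along the stand's y; the ball turns in the grip.
- pointer_tip (a point): Tip of the flat steel pointer that stands up from the shaft's far end, 176 mm from the pivot axis. It leans with the beam, on the far face of a pale quadrant plate with black ticks every 0.05 rad: at tilt q it is at stand x = 0.116, y = -0.176 sin q, z = 0.165 + 0.176 cos q.
- index_tip (a point): Lower tip of the index finger, a steel clamp block (20 mm wide) with a 5 mm needle on the rim of the quadrant, also 176 mm from the pivot axis. It is set somewhere from -0.04 to +0.06 rad of tilt; when the tilt equals its angle the two tips meet.
- beam: The hot work: square steel tube 50 x 50 x 820 mm strapped to a saddle, a 140 x 130 mm end plate at its left end, a fork at its right. Origin on the pivot axis (tube centre 50 mm above it), y along the tube to the left. All that rocks (saddle, shaft and pointer too) weighs nominally 9.3 kg, with 0.70 kg m2 about the pivot; its centre of mass lies above the pivot and a little to the left.
- mug: Bystander: white mug, 82 mm across, 95 mm tall. Origin: centre of its underside.
- spray: Bystander: spray can, 52 mm across, 170 mm tall. Origin: centre of its underside.
- magnet: Bystander: flat welding magnet square, 95 x 100 x 26 mm. Origin: centre, on the table.
- clamp: Bystander: bar clamp with wooden grip, 330 mm long, lying. Origin: on the table under its bar.
- flange: Bystander: flat ring flange, 124 mm across, 22 mm thick. Origin: centre of its underside.
- brush: Bystander: hand brush, 240 mm long, lying. Origin: underneath it, on the table.
- angle: Bystander: steel angle offcut, 120 x 40 x 40 mm. Origin: underneath it, on the table.

How it is judged:
On the way, in this order (a step that is already met when the one before it is completed fails the run):
1. the pointer tip is kept within 12 mm of the index tip for 6 s without a break (distance between pointer_tip and index_tip below 0.012 m), for 6 s.
2. the beam is back down on its left stop (value of joint cradle below -0.16 rad), for 0.3 s.
At the end, for the whole second after the job is handed in: The beam lies on its left stop (tilt below -0.16 rad) and is still (under 0.05 rad/s), the lever relaxed and at rest (twist under 0.15 rad), the index and the other things where they were (value of joint cradle below -0.16 rad and velocity of joint cradle between -0.05 and 0.05 rad/s and value of joint lever between -0.15 and 0.15 rad and velocity of joint lever between -0.3 and 0.3 rad/s and distance of index_tip from where it was at the start of the episode below 0.006 m and distance of each of mug, spray, magnet, clamp, flange, brush, angle from where it was at the start of the episode below 0.03 m); the robot touches nothing.
It fails at once if the beam moves faster than 0.4 rad/s (dropped or banged) (velocity of joint cradle above 0.4 rad/s or velocity of joint cradle below -0.4 rad/s).
It fails at once if the beam goes over onto the right stop (value of joint cradle above 0.17 rad).
It fails at once if the robot touches the hot work (beam with end pieces, straps and saddle) or the pointer (contact force between any of the arm, the fingers and beam above 1 N or contact force between any of the arm, the fingers and cradle_c4 above 1 N or contact force between any of the arm, the fingers and cradle_c5 above 1 N).
It fails at once if the index is shifted (distance of index_tip from where it was at the start of the episode above 0.006 m).
It fails at once if another thing on the table is pushed more than 30 mm (distance of any of mug, spray, magnet, clamp, flange, brush, angle from where it was at the start of the episode above 0.03 m).
It also fails if it takes over 72 s, if anything falls off the work surface, if the arm or the gripper's body presses on something with over 40 N, if the wrist force passes 120 N, or if a joint passes its speed limit or range.

## Working session

There is one attempt and no reset: what is moved stays moved. The work goes in short steps, Python scripts to look and compute and a shell command to move; the robot and the scene stay as the last step left them, time stands still between calls to the robot, and variables do not carry over. Pictures are saved under pics/ and viewed, at most 10 in all, crops included, and the job is handed in when it is done.

```bash
ls; mkdir -p pics
python3 - <<'E'
from station import env, vision, masks_of
import cv2,numpy as np
o=env.get_obs()
for k in o: print(k,np.round(o[k],3))
for c in("scene","top"):
    f=vision.grab_frame(c); cv2.imwrite(f"pics/{c}0.png",f["image"][:,:,::-1])
    print(c,f["K"].tolist(),f["rvec"],f["tvec"])
    for n in("stand","knob","pointer_tip","index_tip","beam","lever"):
        print(c,n,[(round(float(d["p"]),2),np.round(d["position"]),int(d["mask"].sum())) for d in masks_of(n,c)][:2])
E
```

```text
pics
t 0.0
joints [-1.414  0.314  0.045  1.304 -0.     1.431]
dq [ 0.001  0.002  0.     0.    -0.001 -0.002]
joint_efforts [-3.0000e-03 -4.8063e+01  2.9853e+01  2.0000e-02 -0.0000e+00  0.0000e+00]
tcp_pos [ 0.168 -0.549  0.241]
ee_rot [ 0.989  0.148 -0.    -0.001]
ft_force [ 0.64   0.375 -1.258]
torque [-0.042 -0.003 -0.001]
finger_force 0.0
finger_gap 0.085
scene [[391.62220695709163, 0.0, 282.52510437363793], [0.0, 391.62220695709163, 207.19986508585654], [0.0, 0.0, 1.0]] [ 2.34329408  0.58848167 -0.20079327] [-0.49669769 -0.06721858  1.39755007]
scene stand [(0.56, array([271., 303.]), 15966)]
scene knob [(0.9, array([210., 280.]), 680), (0.37, array([268., 299.]), 16637)]
scene pointer_tip [(0.82, array([254., 283.]), 11816)]
scene index_tip [(0.64, array([202., 364.]), 129)]
scene beam [(0.86, array([262., 285.]), 10372), (0.28, array([169., 318.]), 666)]
scene lever [(0.91, array([208., 279.]), 715)]
top [[442.6642257334169, 0.0, 278.4363386856786], [0.0, 442.6642257334169, 214.3247769706099], [0.0, 0.0, 1.0]] [ 2.1333505  -2.15948369  0.18205095] [-0.01904878  0.60616419  1.5320376 ]
top stand [(0.71, array([187., 282.]), 10276), (0.6, array([184., 282.]), 7259)]
top knob [(0.57, array([223., 276.]), 340)]
top pointer_tip [(0.69, array([186., 285.]), 6929), (0.52, array([290., 146.]), 397)]
top index_tip [(0.54, array([139., 287.]), 76)]
top beam [(0.6, array([187., 284.]), 6774)]
top lever [(0.79, array([219., 275.]), 306), (0.21, array([220., 360.]), 373)]
```

Run:
```python
import cv2
a=cv2.imread("pics/scene0.png");b=cv2.imread("pics/top0.png")
cv2.imwrite("pics/s1.png",cv2.resize(a[120:350,120:440],(800,575),interpolation=cv2.INTER_CUBIC))
cv2.imwrite("pics/t1.png",cv2.resize(b[60:330,90:450],(800,600),interpolation=cv2.INTER_CUBIC))
```

```text
(no output)
```

View pics/s1.png

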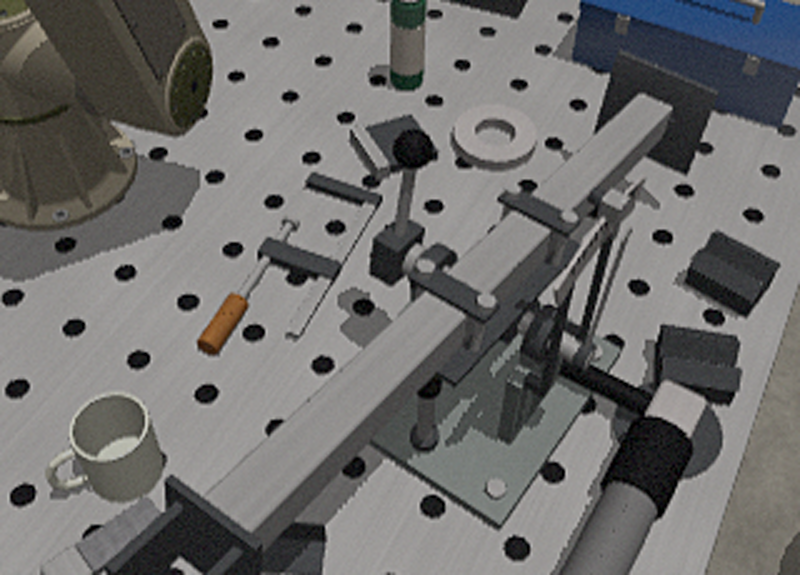

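View pics/t1.png

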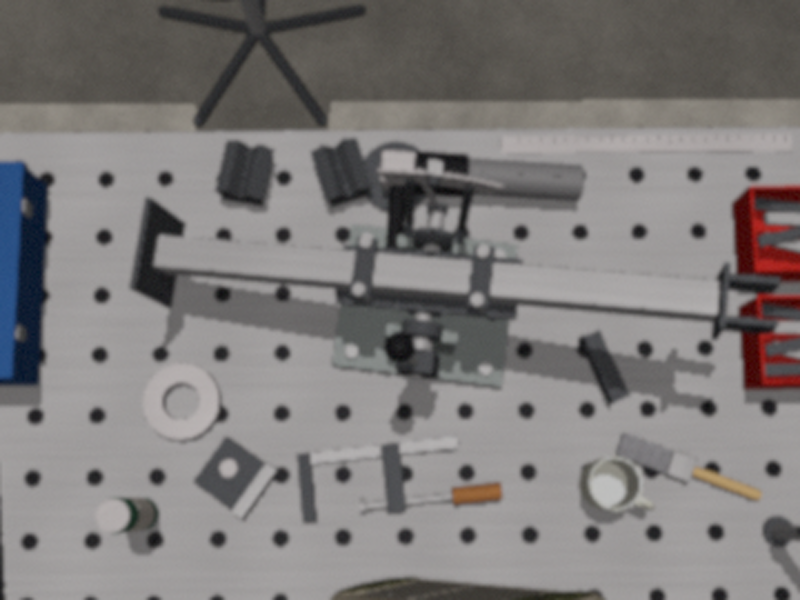

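Top view: knob at crop (400,347), beam running left–right with a small negative yaw. The scene view shows the index block near crop (617,200), with the pointer to its right. I'll zoom in on those.

```bash
python3 - <<'E'
import cv2,numpy as np
a=cv2.imread("pics/scene0.png");b=cv2.imread("pics/top0.png")
c=cv2.resize(a[180:270,320:400],(533,600),interpolation=cv2.INTER_CUBIC)
d=cv2.resize(b[120:180,250:320],(700,600),interpolation=cv2.INTER_CUBIC)
cv2.imwrite("pics/s2.png",c);cv2.imwrite("pics/t2.png",d)
E
cat > fit.py <<'E'
import numpy as np,cv2
from scipy.optimize import least_squares
C={}
C["scene"]=(np.array([[391.622,0,282.525],[0,391.622,207.2],[0,0,1]]),np.array([2.34329408,0.58848167,-0.20079327]),np.array([-0.49669769,-0.06721858,1.39755007]))
C["top"]=(np.array([[442.664,0,278.436],[0,442.664,214.325],[0,0,1]]),np.array([2.1333505,-2.15948369,0.18205095]),np.array([-0.01904878,0.60616419,1.5320376]))
def proj(c,P):
    K,r,t=C[c]; return cv2.projectPoints(np.atleast_2d(np.asarray(P,float)),r,t,K,None)[0][:,0]
def W(s,P):
    P=np.atleast_2d(P); c,n=np.cos(s[2]),np.sin(s[2])
    return np.c_[s[0]+c*P[:,0]-n*P[:,1],s[1]+n*P[:,0]+c*P[:,1],P[:,2]]
def knob(a): return [-.12,-.14*np.sin(a),.165+.14*np.cos(a)]
def tip(q): return [.116,-.176*np.sin(q),.165+.176*np.cos(q)]
E
cat > f1.py <<'E'
from fit import *
T=lambda u,v:(90+u/2.2222,60+v/2.2222)
S=lambda u,v:(120+u/2.5,120+v/2.5)
obs=[("top",knob(-.18),T(400,347)),("scene",knob(-.18),S(412,148)),
("top",[-.12,.14,.018],T(334,368)),("top",[-.12,-.14,.018],T(503,388)),
("scene",[.12,-.14,.018],S(500,522)),("scene",[.12,.14,.018],S(621,345))]
def res(s): return np.concatenate([proj(c,W(s,P))[0]-uv for c,P,uv in obs])
r=least_squares(res,[.6,0,-.1],loss="soft_l1"); s=r.x
print(s);print(res(s).reshape(-1,2).round(1))
np.save("stand.npy",s)
print("knob",W(s,knob(-.18)))
for q in(-.18,-.04,0,.06): print(q,proj("scene",W(s,tip(q)))[0],proj("top",W(s,tip(q)))[0])
E
python3 f1.py
```

```text
[ 0.67420454 -0.03839509 -0.12946201]
[[ 0.2  0.7]
 [-0.7 -0.1]
 [-1.2 -0.7]
 [-0.3 -0.6]
 [ 0.2  0.4]
 [-0.1  0.2]]
knob [[0.55844456 0.00195138 0.30273812]]
-0.18 [370.53723803 208.78428045] [277.38405599 137.20175722]
-0.04 [365.84722342 214.52723331] [285.55242227 137.85409709]
0 [364.41772864 216.40288235] [287.90099461 138.11179723]
0.06 [362.20903465 219.40174566] [291.41653428 138.55584034]
```

View pics/s2.png

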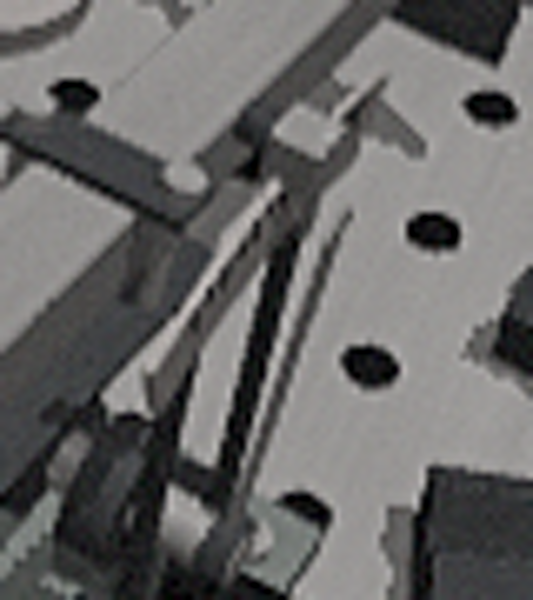

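View pics/t2.png

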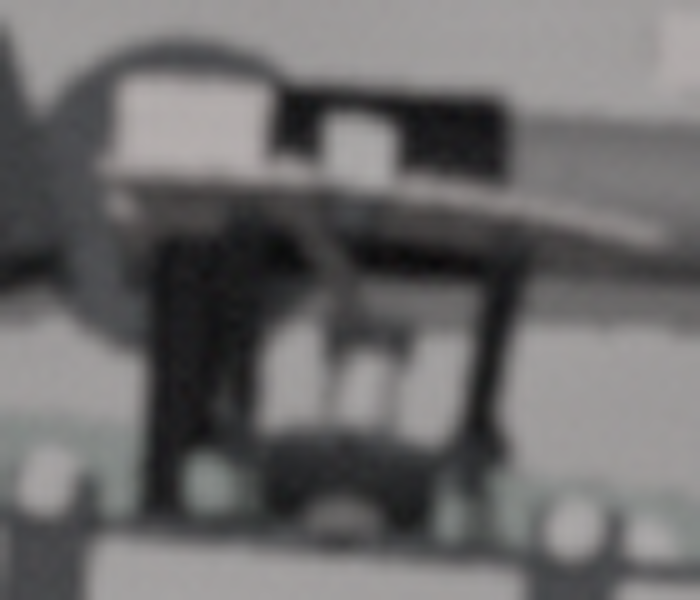

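Scene zoom: pointer tip at about px (372.5,212), index block at about (366,200), with the rim arc passing behind it. Top zoom: index block at px (286,134.5). Next I'll check the model overlay and estimate the index angle, while moving above the knob.

```bash
cat > tilt.py <<'E'
from fit import *
s=np.load("stand.npy")
ref=cv2.GaussianBlur(cv2.imread("pics/scene0.png"),(3,3),0).astype(np.float32)
def B(q,P):   # beam frame -> world
    P=np.atleast_2d(np.asarray(P,float)); c,n=np.cos(q),np.sin(q)
    return W(s,np.c_[P[:,0],c*P[:,1]-n*P[:,2],.165+n*P[:,1]+c*P[:,2]])
R=np.array([[-.04,-.43,.075],[.04,-.43,.075],[.04,.10,.075],[-.04,.10,.075]])
def cost(q,img):
    p0=proj("scene",B(-.18,R)).astype(np.float32);p1=proj("scene",B(q,R)).astype(np.float32)
    H=cv2.getPerspectiveTransform(p0,p1)
    w=cv2.warpPerspective(img,H,(560,420),flags=cv2.INTER_LINEAR|cv2.WARP_INVERSE_MAP)
    m=np.zeros((420,560),np.uint8);cv2.fillConvexPoly(m,p0.astype(np.int32),1)
    m=m>0; return np.abs(w[m]-ref[m]).mean()
def tilt(rgb):
    img=cv2.GaussianBlur(np.ascontiguousarray(rgb[:,:,::-1]),(3,3),0).astype(np.float32)
    g=np.arange(-.2,.2,.01);c=[cost(x,img) for x in g];i=int(np.argmin(c))
    g=np.arange(g[i]-.015,g[i]+.016,.0015);c=np.array([cost(x,img) for x in g]);i=int(np.argmin(c))
    sl=slice(max(0,i-4),i+5);a=np.polyfit(g[sl],c[sl],2)
    return float(np.clip(-a[1]/2/a[0],g[0],g[-1])) if a[0]>0 else g[i], c[i]
E
python3 - <<'E'
from tilt import *
for q in (-.06,-.03,0,.03,.06):
  for x in(.116,.122):
    P=[x,-.2*np.sin(q),.165+.2*np.cos(q)]
    print(q,x,proj("scene",W(s,P))[0].round(1),proj("top",W(s,P))[0].round(1))
from station import masks_of
for c in("scene","top"):
    for d in masks_of("index_tip",c)[:1]:
        r,k=np.nonzero(d["mask"]);print(c,d["p"],d["position"],k.mean(),r.mean(),k.min(),k.max(),r.min(),r.max())
im=cv2.imread("pics/scene0.png");im=cv2.resize(im,None,fx=2.5,fy=2.5,interpolation=cv2.INTER_CUBIC)
T=[[-.025,-.41,.075],[.025,-.41,.075],[.025,.41,.075],[-.025,.41,.075]]
def L(c,P,col): cv2.polylines(im,[(proj(c,P)*2.5).astype(int)],True,col,1)
L("scene",B(-.18,T),(0,0,255));L("scene",B(-.18,R),(0,255,255))
L("scene",W(s,[[-.12,-.14,.018],[.12,-.14,.018],[.12,.14,.018],[-.12,.14,.018]]),(0,255,0))
L("scene",W(s,[tip(q) for q in np.arange(-.18,.19,.02)]),(255,0,0))
cv2.imwrite("pics/ov.png",im[350:950,320:1120])
print(W(s,knob(-.18)))
E
python3 -m jog '[[0,0,-40,0,0,0.1,1],[0,0,-80,0,0,0.2,1],[0,0,-120,0,0,0.3,1],[0,0,-160,0,0,0.4,1],[0,0,-170,0,0,0.426,1],[0,0,-170,0,0,0.426,1]]'; python3 -c "
from station import env;o=env.get_obs();print(o['t'],o['tcp_pos'],o['ee_rot'])"
```

```text
-0.06 0.116 [368.8 206.1] [284.1 135. ]
-0.06 0.122 [371.2 207.3] [284.3 133.1]
-0.03 0.116 [367.6 207.6] [286.1 135.2]
-0.03 0.122 [370.  208.8] [286.4 133.3]
0 0.116 [366.3 209.2] [288.2 135.4]
0 0.122 [368.8 210.5] [288.4 133.5]
0.03 0.116 [365.1 210.9] [290.2 135.7]
0.03 0.122 [367.5 212.1] [290.4 133.7]
0.06 0.116 [363.8 212.7] [292.2 136. ]
0.06 0.122 [366.3 213.9] [292.5 134. ]
scene 0.64 [201.6, 364.3] 363.4341085271318 201.90697674418604 356 370 197 209
top 0.54 [138.8, 286.8] 284.9736842105263 137.3421052631579 282 289 132 143
[[0.55844456 0.00195138 0.30273812]]
t: 1.3
tcp_pos: [0.1683, -0.551, 0.4167]
ee_rot: [0.998, -0.065, 0.001, 0.004]
ft_force: [-0.4, -0.7, -0.2]
finger_gap: 0.0854
finger_force: 0.0
1.3 [ 0.16833585 -0.55098092  0.41669664] [ 9.97879187e-01 -6.49725290e-02  8.86285057e-04  3.86182799e-03]
```

View pics/ov.png

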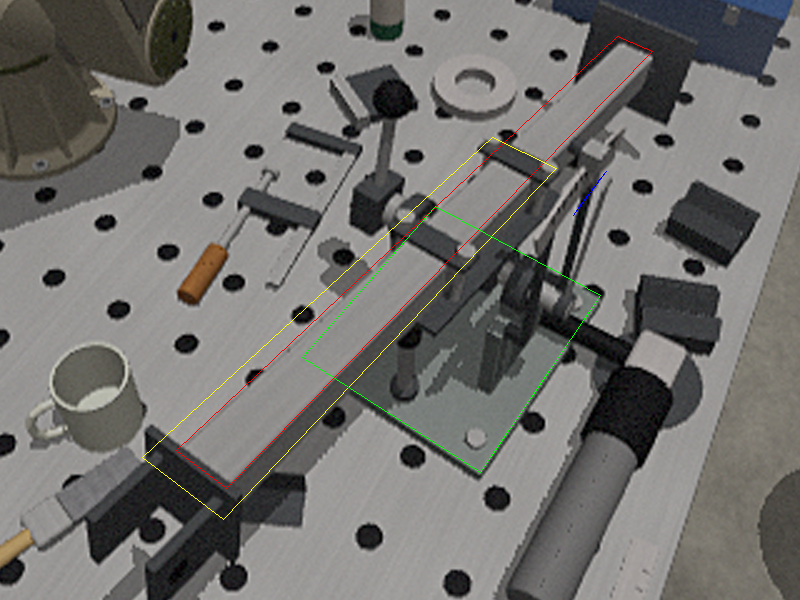

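Overlay: the model fits to about 1–2 px, with the tube about 2 px toward the lower right and the pointer tip near ov (608,178). The index is at about -0.03 rad. Next I move over the knob.

```bash
python3 -m jog '[[20,-36,0,0,0,0,1],[40,-73,0,0,0,0,1],[60,-110,0,0,0,0,1],[80,-147,0,0,0,0,1],[100,-184,0,0,0,0,1],[120,-221,0,0,0,0,1],[140,-258,0,0,0,0,1],[155,-290,0,0,0,0,1]]' && python3 -m jog '[[20,-36,0,0,0,0,1],[40,-73,0,0,0,0,1],[60,-110,0,0,0,0,1],[80,-147,0,0,0,0,1],[100,-184,0,0,0,0,1],[120,-221,0,0,0,0,1],[140,-258,0,0,0,0,1],[155,-290,0,0,0,0,1]]' && python3 -m jog '[[0,-10,0,0,0,0,1],[0,-15,0,0,0,0,1],[0,-15,0,0,0,0,1],[0,-15,0,0,0,0,1]]'
python3 - <<'E'
from tilt import *
from station import env,vision,masks_of
from scipy.spatial.transform import Rotation as Ro
o=env.get_obs();p=np.array(o["tcp_pos"]);R_=Ro.from_quat(o["ee_rot"])
print(o["t"],p,"shift to knob",R_.inv().apply(W(s,knob(-.18))[0]-p)*1e3,R_.as_matrix().round(3).tolist(),s[2])
f=vision.grab_frame("scene");print(tilt(f["image"]))
im=f["image"][:,:,::-1];cv2.imwrite("pics/s3.png",cv2.resize(im[60:420,80:480],(667,600)))
E
```

```text
t: 1.97
tcp_pos: [0.3599, -0.28, 0.4109]
ee_rot: [0.998, -0.064, -0.0, -0.001]
ft_force: [0.8, -0.8, -0.2]
finger_gap: 0.0858
finger_force: 0.0
t: 2.63
tcp_pos: [0.5512, -0.0123, 0.4106]
ee_rot: [0.998, -0.064, -0.001, -0.0]
ft_force: [0.4, -0.7, 0.6]
finger_gap: 0.0854
finger_force: 0.0
t: 2.97
tcp_pos: [0.5516, -0.0004, 0.4119]
ee_rot: [0.998, -0.065, -0.0, 0.0]
ft_force: [-0.3, -1.1, -0.6]
finger_gap: 0.0852
finger_force: 0.0
2.9667 [ 5.51581256e-01 -4.47819960e-04  4.11906082e-01] shift to knob [  6.59675171  -3.331538   109.15992637] [[0.992, -0.129, -0.001], [-0.129, -0.992, -0.0], [-0.001, 0.001, -1.0]] -0.12946201143661334
(-0.17973818020461207, np.float32(1.4922581))
```

View pics/s3.png

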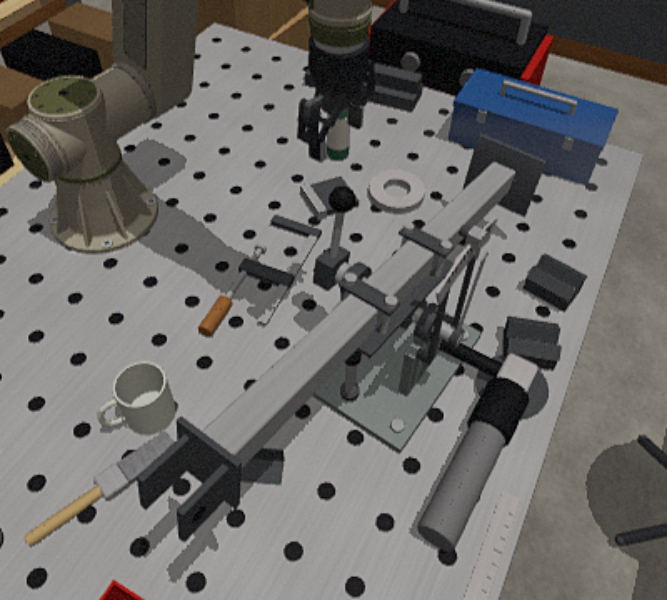

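The gripper is above the knob and the beam is unobstructed. I descend and grip.

```bash
python3 -m jog '[[7,-3,25,0,0,0,1],[7,-3,50,0,0,0,1],[7,-3,75,0,0,0,1],[7,-3,95,0,0,0,1],[7,-3,110,0,0,0,1],[7,-3,117,0,0,0,1],[7,-3,117,0,0,0,1]]' && python3 -m jog '[[0,0,0,0,0,0,0.4],[0,0,0,0,0,0,0.1],[0,0,0,0,0,0,-0.2],[0,0,0,0,0,0,-0.3],[0,0,0,0,0,0,-0.4],[0,0,0,0,0,0,-0.4],[0,0,0,0,0,0,-0.4],[0,0,0,0,0,0,-0.4]]' 50
python3 - <<'E'
from tilt import *
from station import env,vision
o=env.get_obs();print(o["t"],o["tcp_pos"],o["ft_force"],o["torque"],o["finger_gap"],o["finger_force"])
c,n=np.cos(s[2]),np.sin(s[2]);d=np.array(o["tcp_pos"])[:2]-s[:2];print("stand xy",c*d[0]+n*d[1],-n*d[0]+c*d[1])
f=vision.grab_frame("scene");print(tilt(f["image"]))
im=f["image"][:,:,::-1];cv2.imwrite("pics/s4.png",cv2.resize(im[120:300,200:400],(667,600)))
E
```

```text
t: 3.6
tcp_pos: [0.5583, 0.001, 0.294]
ee_rot: [0.998, -0.066, -0.001, 0.0]
ft_force: [1.3, -0.2, -0.1]
finger_gap: 0.0856
finger_force: 0.0
t: 4.27
tcp_pos: [0.5602, 0.0023, 0.2968]
ee_rot: [0.998, -0.064, 0.001, 0.0]
ft_force: [-0.4, -0.1, 5.8]
finger_gap: 0.0401
finger_force: 49.9
4.2667 [0.56015776 0.00227207 0.29683181] [-0.43529166 -0.10965767  5.82823355] [-0.00651643  0.17582944 -0.01034814] 0.04013263257526622 49.93254482746124
stand xy -0.11834254028604603 0.025603319513026742
(-0.17981278030581957, np.float32(1.251677))
```

View pics/s4.png

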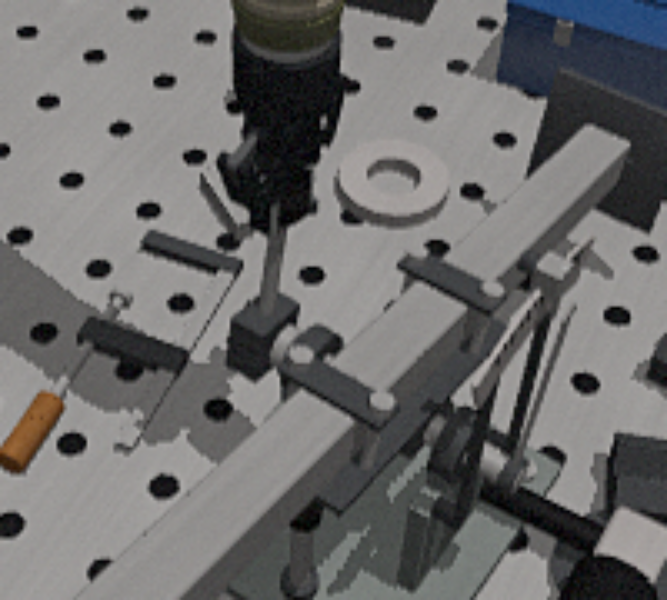

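Knob gripped: gap 40 mm, fingers around the ball, beam still at -0.18. Next I write the estimator and look-ahead planner, which only advises rows, and start winding the lever.

```bash
cat > ctl.py <<'E'
# usage: ctl.py MODE [qref] [a]   measures tilt, fits state, advises rows. MODE: hold (to qref at <=0.06 rad/s) | go (lever to a)
import sys,json,os
from tilt import *
from station import env,vision
F="log.json"; I,KG,KB=.70,3.7,2.4
L=json.load(open(F)) if os.path.exists(F) else dict(knots=[],q=[],d=.5,a=-.18,qr=-.18)
def sim(q,w,d,t0,ts,af,dt=.01):
    out=[];t=t0
    for te in ts:
        while t<te-1e-9:
            h=min(dt,te-t);w+=h*(KG*np.sin(q)-d*np.cos(q)+KB*(af(t)-q)-.02*w)/I;q+=h*w;t+=h
            if q<-.18:q,w=-.18,max(w,0)
        out.append((q,w))
    return np.array(out)
t1=env.get_obs()["t"]
if L["knots"]: L["knots"]+=[[t1,L["a"]]]
am=[];img=None
for i in range(2):
    f=vision.grab_frame("scene");q,_=tilt(f["image"]);L["q"].append([t1+.05*i,q])
    o=env.get_obs();d=np.array(o["tcp_pos"])[:2]-s[:2]
    y=-np.sin(s[2])*d[0]+np.cos(s[2])*d[1];am.append(np.arcsin(np.clip(-(y-.0006)/.14,-1,1)))
cv2.imwrite("pics/last.png",f["image"][:,:,::-1])
t=o["t"];L["knots"].append([t,L["a"]])
K=np.array(L["knots"]);Q=np.array(L["q"][-8:]);t0=Q[0,0]
af=lambda x:np.interp(x-.04,K[:,0],K[:,1])
lift=Q[-1,1]>-.172
if lift:
    fun=lambda p:np.r_[(sim(p[0],p[1],p[2],t0,Q[:,0],af)[:,0]-Q[:,1])/.002,(p[2]-L["d"])/(.05 if L.get("n",0)>2 else .3)]
    r=least_squares(fun,[Q[0,1],0,L["d"]]);q,w=sim(*r.x,t0,[t],af)[0];L["d"]=r.x[2];L["n"]=L.get("n",0)+1
    rms=np.sqrt(np.mean(fun(r.x)[:-1]**2))*.002
else: q,w,rms=-.18,0.,0
print(f"t {t:.2f} q {q:.4f} w {w:.4f} meas {Q[-2:,1].round(4)} d {L['d']:.3f} rms {rms:.4f} a_cmd {L['a']:.3f} a_meas {np.mean(am):.3f} ft {np.round(o['ft_force'],1)} gap {o['finger_gap']:.4f}")
T=8/12+.1
if sys.argv[1]=="go": a1=float(sys.argv[2])
else:
    qf=float(sys.argv[2]);rate=float(sys.argv[3]) if len(sys.argv)>3 else .08
    kt=t+np.r_[0,.667,.767,1.433,1.533,2.2,2.3,2.97]
    ts=t+np.arange(1,31)*.1
    b=np.clip(q,-.19,.1);ref=b+np.clip(qf-b,-rate*(ts-t),rate*(ts-t))
    wr=np.gradient(ref,.1)
    def fun(p):
        P=np.interp
        a=np.r_[L["a"],p[0],p[0],p[1],p[1],p[2],p[2],p[3]]
        ff=lambda x:np.interp(x-.04,kt,a)
        S=sim(q,w,L["d"],t,ts,ff,.02)
        return np.r_[(S[:,0]-ref)/.02,(S[:,1]-wr)/.05,np.diff(np.r_[L["a"],p])/.2]
    a1=least_squares(fun,np.full(4,L["a"])).x[0]
a1=np.clip(a1,L["a"]-.35,L["a"]+.35)
Y=lambda a:140*np.sin(a);Z=lambda a:-140*np.cos(a)
dy=round((Y(a1)-Y(L["a"]))*2)/2;a1=float(np.arcsin((Y(L["a"])+dy)/140));dz=Z(a1)-Z(L["a"])
L["a"]=a1
json.dump(L,open(F,"w"))
if lift: print("pred end",sim(q,w,L["d"],t,[t+.667],lambda x:np.interp(x,[t+.04,t+.707],[K[-1,1],a1]))[0].round(3))
print(f"a1 {a1:.3f} dy {dy} dz {dz:.2f}");print(json.dumps([[0,round(dy*k/8,2),round(dz*k/8,1),0,0,0,-.4] for k in range(1,9)]).replace(" ",""))
E
python3 ctl.py go 0.10
```

```text
t 4.42 q -0.1800 w 0.0000 meas [-0.1798 -0.1798] d 0.500 rms 0.0000 a_cmd -0.180 a_meas -0.180 ft [-0.9  0.4  5.3] gap 0.0396
a1 0.100 dy 39.0 dz -1.57
[[0,4.88,-0.2,0,0,0,-0.4],[0,9.75,-0.4,0,0,0,-0.4],[0,14.62,-0.6,0,0,0,-0.4],[0,19.5,-0.8,0,0,0,-0.4],[0,24.38,-1.0,0,0,0,-0.4],[0,29.25,-1.2,0,0,0,-0.4],[0,34.12,-1.4,0,0,0,-0.4],[0,39.0,-1.6,0,0,0,-0.4]]
```

```bash
python3 -m jog '[[0,5,-1,0,0,0,-0.4],[0,10,-2,0,0,0,-0.4],[0,15,-2.5,0,0,0,-0.4],[0,19.5,-3,0,0,0,-0.4],[0,24.5,-3,0,0,0,-0.4],[0,29.5,-3,0,0,0,-0.4],[0,34,-3,0,0,0,-0.4],[0,39,-2.5,0,0,0,-0.4]]' >/dev/null && python3 ctl.py go 0.20
```

```text
t 5.18 q -0.1800 w 0.0000 meas [-0.1795 -0.1795] d 0.500 rms 0.0000 a_cmd 0.100 a_meas 0.076 ft [-1.7 11.4 17. ] gap 0.0395
a1 0.201 dy 14.0 dz 2.12
[[0,1.75,0.3,0,0,0,-0.4],[0,3.5,0.5,0,0,0,-0.4],[0,5.25,0.8,0,0,0,-0.4],[0,7.0,1.1,0,0,0,-0.4],[0,8.75,1.3,0,0,0,-0.4],[0,10.5,1.6,0,0,0,-0.4],[0,12.25,1.9,0,0,0,-0.4],[0,14.0,2.1,0,0,0,-0.4]]
```

```bash
python3 -m jog '[[0,2,-0.5,0,0,0,-0.4],[0,3.5,-1,0,0,0,-0.4],[0,5.5,-1,0,0,0,-0.4],[0,7,-1,0,0,0,-0.4],[0,9,-1,0,0,0,-0.4],[0,10.5,-1,0,0,0,-0.4],[0,12.5,-0.5,0,0,0,-0.4],[0,14,0,0,0,0,-0.4]]' 25 >/dev/null && python3 ctl.py go 0.29
```

```text
t 5.95 q -0.1800 w 0.0000 meas [-0.1791 -0.1794] d 0.500 rms 0.0000 a_cmd 0.201 a_meas 0.175 ft [-1.1 11.4 10.9] gap 0.0396
a1 0.289 dy 12.0 dz 3.00
[[0,1.5,0.4,0,0,0,-0.4],[0,3.0,0.8,0,0,0,-0.4],[0,4.5,1.1,0,0,0,-0.4],[0,6.0,1.5,0,0,0,-0.4],[0,7.5,1.9,0,0,0,-0.4],[0,9.0,2.3,0,0,0,-0.4],[0,10.5,2.6,0,0,0,-0.4],[0,12.0,3.0,0,0,0,-0.4]]
```

```bash
python3 -m jog '[[0,1.5,0,0,0,0,-0.4],[0,3,0.5,0,0,0,-0.4],[0,4.5,0.5,0,0,0,-0.4],[0,6,1,0,0,0,-0.4],[0,7.5,1.5,0,0,0,-0.4],[0,9,2,0,0,0,-0.4],[0,10.5,2,0,0,0,-0.4],[0,12,2.5,0,0,0,-0.4]]' 25 >/dev/null && python3 ctl.py go 0.36
```

```text
t 6.72 q -0.1800 w 0.0000 meas [-0.179 -0.179] d 0.500 rms 0.0000 a_cmd 0.289 a_meas 0.264 ft [-1.6 10.6 12.2] gap 0.0394
a1 0.361 dy 9.5 dz 3.20
[[0,1.19,0.4,0,0,0,-0.4],[0,2.38,0.8,0,0,0,-0.4],[0,3.56,1.2,0,0,0,-0.4],[0,4.75,1.6,0,0,0,-0.4],[0,5.94,2.0,0,0,0,-0.4],[0,7.12,2.4,0,0,0,-0.4],[0,8.31,2.8,0,0,0,-0.4],[0,9.5,3.2,0,0,0,-0.4]]
```

```bash
python3 -m jog '[[0,1,0.5,0,0,0,-0.4],[0,2.5,1,0,0,0,-0.4],[0,3.5,1,0,0,0,-0.4],[0,5,1.5,0,0,0,-0.4],[0,6,2,0,0,0,-0.4],[0,7,2,0,0,0,-0.4],[0,8.5,2.5,0,0,0,-0.4],[0,9.5,3,0,0,0,-0.4]]' 25 >/dev/null && python3 ctl.py go 0.43
```

```text
t 7.48 q -0.1800 w 0.0000 meas [-0.1788 -0.1789] d 0.500 rms 0.0000 a_cmd 0.361 a_meas 0.331 ft [ 1.2 12.9 12. ] gap 0.0396
a1 0.431 dy 9.0 dz 3.76
[[0,1.12,0.5,0,0,0,-0.4],[0,2.25,0.9,0,0,0,-0.4],[0,3.38,1.4,0,0,0,-0.4],[0,4.5,1.9,0,0,0,-0.4],[0,5.62,2.4,0,0,0,-0.4],[0,6.75,2.8,0,0,0,-0.4],[0,7.88,3.3,0,0,0,-0.4],[0,9.0,3.8,0,0,0,-0.4]]
```

```bash
python3 -m jog '[[0,1,0.5,0,0,0,-0.4],[0,2.5,1,0,0,0,-0.4],[0,3.5,1.5,0,0,0,-0.4],[0,4.5,2,0,0,0,-0.4],[0,5.5,2.5,0,0,0,-0.4],[0,7,3,0,0,0,-0.4],[0,8,3.5,0,0,0,-0.4],[0,9,4,0,0,0,-0.4]]' 25 >/dev/null && python3 ctl.py go 0.50
```

```text
t 8.25 q -0.1643 w 0.0738 meas [-0.1707 -0.1679] d 0.670 rms 0.0008 a_cmd 0.431 a_meas 0.393 ft [ 2.2 15.5 13.9] gap 0.0392
pred end [-0.039  0.345]
a1 0.499 dy 8.5 dz 4.26
[[0,1.06,0.5,0,0,0,-0.4],[0,2.12,1.1,0,0,0,-0.4],[0,3.19,1.6,0,0,0,-0.4],[0,4.25,2.1,0,0,0,-0.4],[0,5.31,2.7,0,0,0,-0.4],[0,6.38,3.2,0,0,0,-0.4],[0,7.44,3.7,0,0,0,-0.4],[0,8.5,4.3,0,0,0,-0.4]]
```

```bash
python3 - <<'E'
import json
L=json.load(open("log.json"));L["a"]=L["knots"][-1][1];json.dump(L,open("log.json","w"))
E
python3 ctl.py hold -0.03 0.07
```

```text
t 8.35 q -0.1561 w 0.0961 meas [-0.1648 -0.1608] d 0.671 rms 0.0006 a_cmd 0.431 a_meas 0.393 ft [ 2.9 15.3 13.9] gap 0.0394
pred end [-0.071  0.1  ]
a1 0.226 dy -27.0 dz -9.20
[[0,-3.38,-1.2,0,0,0,-0.4],[0,-6.75,-2.3,0,0,0,-0.4],[0,-10.12,-3.5,0,0,0,-0.4],[0,-13.5,-4.6,0,0,0,-0.4],[0,-16.88,-5.8,0,0,0,-0.4],[0,-20.25,-6.9,0,0,0,-0.4],[0,-23.62,-8.1,0,0,0,-0.4],[0,-27.0,-9.2,0,0,0,-0.4]]
```

```bash
python3 -m jog '[[0,-3.5,-1.5,0,0,0,-0.4],[0,-7,-3,0,0,0,-0.4],[0,-10,-4,0,0,0,-0.4],[0,-13.5,-5.5,0,0,0,-0.4],[0,-17,-6.5,0,0,0,-0.4],[0,-20.5,-7.5,0,0,0,-0.4],[0,-23.5,-8.5,0,0,0,-0.4],[0,-27,-9,0,0,0,-0.4]]' 25 >/dev/null && python3 ctl.py hold -0.03 0.07
```

```text
t 9.12 q -0.0592 w 0.0770 meas [-0.0691 -0.0625] d 0.668 rms 0.0005 a_cmd 0.226 a_meas 0.240 ft [ 0.1 -4.4  9.5] gap 0.0397
pred end [-0.047  0.001]
a1 0.331 dy 14.0 dz 4.00
[[0,1.75,0.5,0,0,0,-0.4],[0,3.5,1.0,0,0,0,-0.4],[0,5.25,1.5,0,0,0,-0.4],[0,7.0,2.0,0,0,0,-0.4],[0,8.75,2.5,0,0,0,-0.4],[0,10.5,3.0,0,0,0,-0.4],[0,12.25,3.5,0,0,0,-0.4],[0,14.0,4.0,0,0,0,-0.4]]
```

Model prediction is excellent.

```bash
python3 -m jog '[[0,2,0.5,0,0,0,-0.4],[0,3.5,1,0,0,0,-0.4],[0,5.5,1.5,0,0,0,-0.4],[0,7,2,0,0,0,-0.4],[0,9,2.5,0,0,0,-0.4],[0,10.5,3,0,0,0,-0.4],[0,12.5,3.5,0,0,0,-0.4],[0,14,4,0,0,0,-0.4]]' 25 >/dev/null && python3 ctl.py hold -0.025 0.07
```

```text
t 9.88 q 0.0650 w 0.2449 meas [0.0424 0.0537] d 0.570 rms 0.0019 a_cmd 0.331 a_meas 0.312 ft [-1.2  6.1 12.9] gap 0.0393
pred end [0.281 0.317]
a1 -0.018 dy -48.0 dz -7.55
[[0,-6.0,-0.9,0,0,0,-0.4],[0,-12.0,-1.9,0,0,0,-0.4],[0,-18.0,-2.8,0,0,0,-0.4],[0,-24.0,-3.8,0,0,0,-0.4],[0,-30.0,-4.7,0,0,0,-0.4],[0,-36.0,-5.7,0,0,0,-0.4],[0,-42.0,-6.6,0,0,0,-0.4],[0,-48.0,-7.6,0,0,0,-0.4]]
```

```bash
python3 - <<'E'
import json
L=json.load(open("log.json"))
A={8.25:.393,8.35:.393,9.12:.240,9.88:.312,7.48:.331,6.72:.264,5.95:.175,5.18:.076,4.42:-.18}
K=[]
for t,a in sorted(A.items()): K+=[[t-.1,a],[t,a]]
K=[k for k in K if abs(k[0]-8.25)>1e-6 or 1]
K=sorted({round(k[0],3):k[1] for k in K}.items());L["knots"]=[list(k) for k in K]
L["a"]=.331;L["cmd"]=[];L["d"]=.67;L["n"]=3;json.dump(L,open("log.json","w"))
s=open("ctl.py").read()
i=s.index("t1=env.get_obs()");j=s.index("K=np.array(L");
s=s[:i]+'''N=int(sys.argv[4]) if len(sys.argv)>4 else 6
replan=len(sys.argv)>5
o=env.get_obs();t1=o["t"]
def ameas(o):
    d=np.array(o["tcp_pos"])[:2]-s[:2]
    return float(np.arcsin(np.clip((.0006+np.sin(s[2])*d[0]-np.cos(s[2])*d[1])/.14,-1,1)))
if not replan:
    am=[ameas(o)]
    for i in range(2):
        f=vision.grab_frame("scene");q,_=tilt(f["image"]);L["q"].append([t1+.05*i,q]);o=env.get_obs();am.append(ameas(o))
    cv2.imwrite("pics/last.png",f["image"][:,:,::-1])
    am=np.mean(am)
    if L["cmd"]:   # mid knot: command plus the end offset
        L["knots"].append([L["cmd"][0],L["cmd"][1]+am-L["a"]])
    L["knots"]+=[[t1,am],[o["t"],am]]
t=o["t"];am=L["knots"][-1][1]
'''+s[j:]
s=s.replace("{np.mean(am):.3f}","{am:.3f}")
i=s.index('T=8/12+.1')
s=s[:i]+'''qf=float(sys.argv[2]);rate=float(sys.argv[3])
H=N/24;kt=[t]
for c in range(4): kt+=[kt[-1]+H,kt[-1]+2*H,kt[-1]+2*H+.1]
kt=np.array(kt);ts=t+np.arange(1,26)*.1
ref=q+np.clip(qf-q,-rate*(ts-t),rate*(ts-t));wr=np.gradient(ref,.1)
def lev(p): return np.r_[am,p[0],p[1],p[1],p[2],p[3],p[3],p[4],p[5],p[5],p[6],p[7],p[7]]
def fun(p):
    S=sim(q,w,L["d"],t,ts,lambda x:np.interp(x-.04,kt,lev(p)),.02)
    return np.r_[(S[:,0]-ref)/.02,(S[:,1]-wr)/.06,np.diff(np.r_[am,p])/.2]
p=least_squares(fun,np.full(8,am),bounds=(-.6,.7)).x
off=L["a"]-am   # command minus true: friction plus compliance
def cmd(a,prev,off): 
    if abs(a-prev)<.015: return a+off,off
    off=.02*np.sign(a-prev)+.003; return a+off,off
c1,off1=cmd(p[0],am,off);c2,off2=cmd(p[1],p[0],off1)
Y=lambda a:140*np.sin(a);Z=lambda a:-140*np.cos(a)
y=[round((Y(c)-Y(L["a"]))*2)/2 for c in (c1,c2)]
c1,c2=[float(np.arcsin((Y(L["a"])+v)/140)) for v in y];z=[Z(c)-Z(L["a"]) for c in(c1,c2)]
ts=t+np.array([H,2*H,2*H+.1]);print("pred",sim(q,w,L["d"],t,ts,lambda x:np.interp(x-.04,kt,lev(p))).round(3).tolist(),"true a",p[:2].round(3))
M=N//2;rows=[[y[0]*k/M,z[0]*k/M] for k in range(1,M+1)]+[[y[0]+(y[1]-y[0])*k/M,z[0]+(z[1]-z[0])*k/M] for k in range(1,M+1)]
print("cmd",round(c1,3),round(c2,3),"rows y,z",[[round(a*2)/2,round(b*2)/2] for a,b in rows])
L["cmd"]=[t+H,c1];L["a"]=c2
if not replan or 1: json.dump(L,open(F,"w"))
'''
open("ctl.py","w").write(s)
E
cp log.json log_bak.json
for n in 6 8; do cp log_bak.json log.json; python3 ctl.py hold -0.02 0.1 $n replan; done; cp log_bak.json log.json;python3 ctl.py hold -0.02 0.1 6 replan >/dev/null
```

```text
t 9.88 q 0.0646 w 0.2365 meas [0.0424 0.0537] d 0.566 rms 0.0006 a_cmd 0.331 a_meas 0.312 ft [-1.2  6.1 12.9] gap 0.0393
pred [[0.118, 0.082], [0.075, -0.296], [0.048, -0.255]] true a [-0.6    0.356]
cmd -0.617 0.381 rows y,z [[-42.0, 6.0], [-84.5, 12.0], [-126.5, 18.0], [-82.0, 13.0], [-38.0, 7.5], [6.5, 2.5]]
t 9.88 q 0.0646 w 0.2365 meas [0.0424 0.0537] d 0.566 rms 0.0006 a_cmd 0.331 a_meas 0.312 ft [-1.2  6.1 12.9] gap 0.0393
pred [[0.131, 0.018], [0.045, -0.339], [0.016, -0.24]] true a [-0.549  0.54 ]
cmd -0.565 0.565 rows y,z [[-30.0, 3.5], [-60.0, 7.0], [-90.5, 10.5], [-120.5, 14.0], [-83.0, 14.0], [-45.5, 14.0], [-8.0, 14.0], [29.5, 14.0]]
```

Run:
```python
import sys;import numpy as np
def sim(q,w,d,ts,af):
    t=0;o=[]
    for te in ts:
        while t<te-1e-9:
            h=min(.005,te-t);w+=h*(3.7*np.sin(q)-d*np.cos(q)+2.4*(af(t)-q)-.02*w)/.7;q+=h*w;t+=h
        o.append((round(q,3),round(w,3)))
    return o
r=1/12
for p,e,n in [(-.25,0,6),(-.35,.05,6),(-.3,.1,6),(-.4,.15,6),(-.45,.15,6)]:
  for d in(.53,.57,.61):
    print(p,e,n,d,sim(.0646,.2365,d,[.15,.25,.35,.5,.6,.7],lambda x:np.interp(x-.05,[0,.25,.5],[.312,p,e])))
```

```text
-0.25 0 6 0.53 [(np.float64(0.104), np.float64(0.269)), (np.float64(0.128), np.float64(0.208)), (np.float64(0.143), np.float64(0.086)), (np.float64(0.144), np.float64(-0.052)), (np.float64(0.136), np.float64(-0.105)), (np.float64(0.123), np.float64(-0.156))]
-0.25 0 6 0.57 [(np.float64(0.103), np.float64(0.261)), (np.float64(0.126), np.float64(0.194)), (np.float64(0.139), np.float64(0.066)), (np.float64(0.137), np.float64(-0.082)), (np.float64(0.125), np.float64(-0.143)), (np.float64(0.108), np.float64(-0.202))]
-0.25 0 6 0.61 [(np.float64(0.103), np.float64(0.252)), (np.float64(0.125), np.float64(0.179)), (np.float64(0.136), np.float64(0.045)), (np.float64(0.129), np.float64(-0.113)), (np.float64(0.114), np.float64(-0.181)), (np.float64(0.093), np.float64(-0.247))]
-0.35 0.05 6 0.53 [(np.float64(0.104), np.float64(0.263)), (np.float64(0.126), np.float64(0.181)), (np.float64(0.137), np.float64(0.029)), (np.float64(0.128), np.float64(-0.126)), (np.float64(0.113), np.float64(-0.168)), (np.float64(0.094), np.float64(-0.207))]
-0.35 0.05 6 0.57 [(np.float64(0.103), np.float64(0.254)), (n
[... 2102 characters left out ...]
oat64(0.154)), (np.float64(0.131), np.float64(-0.028)), (np.float64(0.112), np.float64(-0.186)), (np.float64(0.092), np.float64(-0.202)), (np.float64(0.072), np.float64(-0.21))]
-0.45 0.15 6 0.57 [(np.float64(0.103), np.float64(0.248)), (np.float64(0.123), np.float64(0.14)), (np.float64(0.127), np.float64(-0.048)), (np.float64(0.105), np.float64(-0.217)), (np.float64(0.081), np.float64(-0.24)), (np.float64(0.057), np.float64(-0.256))]
-0.45 0.15 6 0.61 [(np.float64(0.102), np.float64(0.239)), (np.float64(0.121), np.float64(0.125)), (np.float64(0.123), np.float64(-0.069)), (np.float64(0.097), np.float64(-0.247)), (np.float64(0.07), np.float64(-0.277)), (np.float64(0.041), np.float64(-0.302))]
```

```bash
python3 - <<'E'
import json
s=open("ctl.py").read()
s=s.replace('L["cmd"][1]+am-L["a"]]','L["cmd"][1]]').replace('L["cmd"]=[t+H,c1]','L["cmd"]=[t+H,c1-off1]')
open("ctl.py","w").write(s)
L=json.load(open("log.json"));L["cmd"]=[9.88+.25,-.345];L["a"]=.125;json.dump(L,open("log.json","w"))
E
python3 -m jog '[[0,-32,-7,0,0,0,-0.4],[0,-64,-6.5,0,0,0,-0.4],[0,-96,1.5,0,0,0,-0.4],[0,-73,-5,0,0,0,-0.4],[0,-50,-7.5,0,0,0,-0.4],[0,-28,-6.5,0,0,0,-0.4]]' 25 >/dev/null && python3 ctl.py hold -0.02 0.1 6
```

```text
t 10.48 q 0.1140 w -0.1374 meas [0.1257 0.123 ] d 0.556 rms 0.0016 a_cmd 0.125 a_meas 0.125 ft [ 0.9 -0.4 10.2] gap 0.0397
pred [[0.078, -0.128], [0.056, -0.069], [0.049, -0.075]] true a [0.311 0.179]
cmd 0.334 0.161 rows y,z [[9.5, 2.0], [19.0, 4.5], [28.5, 6.5], [20.5, 4.5], [13.0, 2.5], [5.0, 0.5]]
```

```bash
python3 -m jog '[[0,9.5,2,0,0,0,-0.4],[0,19,4,0,0,0,-0.4],[0,28.5,6.5,0,0,0,-0.4],[0,20.5,4,0,0,0,-0.4],[0,13,2,0,0,0,-0.4],[0,5,0.5,0,0,0,-0.4]]' 25 >/dev/null && python3 ctl.py hold -0.02 0.1 6
```

```text
t 11.08 q 0.1371 w 0.1056 meas [0.1295 0.1356] d 0.489 rms 0.0070 a_cmd 0.161 a_meas 0.179 ft [-2.7 -6.8 16.5] gap 0.0395
pred [[0.158, 0.003], [0.121, -0.224], [0.1, -0.197]] true a [-0.348  0.241]
cmd -0.366 0.263 rows y,z [[-24.0, 2.5], [-48.5, 5.0], [-72.5, 7.5], [-43.5, 6.0], [-15.0, 4.5], [14.0, 3.0]]
```

```bash
cat > logk.py <<'E'
import json,numpy as np
from station import env
s=np.load("stand.npy");o=env.get_obs();d=np.array(o["tcp_pos"])[:2]-s[:2]
L=json.load(open("log.json"))
a=float(np.arcsin(np.clip((.0006+np.sin(s[2])*d[0]-np.cos(s[2])*d[1])/.14,-1,1)))
L["knots"].append([o["t"],a]);L["cmd"]=[];json.dump(L,open("log.json","w"));print("a",round(a,3),end=" ")
E
L="python3 logk.py"
python3 -m jog '[[0,-41,-0.5,0,0,0,-0.4]]' 25 >/dev/null; $L
python3 -m jog '[[0,-35,9,0,0,0,-0.4]]' >/dev/null; $L
python3 -m jog '[[0,26,-8,0,0,0,-0.4]]' >/dev/null; $L
python3 -m jog '[[0,35,-2.5,0,0,0,-0.4]]' >/dev/null; $L
python3 ctl.py hold -0.02 0.1 4; python3 -c "
import json;print(json.load(open('log.json'))['q'][-6:])"
```

```text
a -0.073 a -0.289 a -0.167 a 0.095 t 11.52 q 0.1423 w -0.0979 meas [0.1501 0.1449] d 0.457 rms 0.0044 a_cmd 0.263 a_meas 0.137 ft [-2.5 -5.4 13.9] gap 0.0395
pred [[0.127, -0.092], [0.111, -0.102], [0.1, -0.103]] true a [0.095 0.131]
cmd 0.078 0.154 rows y,z [[-13.0, -2.0], [-25.5, -4.5], [-20.0, -4.0], [-15.0, -3.0]]
[[10.3833, 0.12571324890719582], [10.433300000000001, 0.12298869142346829], [10.9833, 0.12946713351886766], [11.0333, 0.1355720187605034], [11.4167, 0.15006837997110897], [11.466700000000001, 0.14494546500073305]]
```

```bash
python3 - <<'E'
s=open("ctl.py").read()
i=s.index("    am=np.mean(am)");j=s.index("t=o[\"t\"];am=")
s=s[:i]+'''    L["knots"]+=[[t1,am[0]],[t1+.05,am[1]],[t1+.1,(am[2]+am[1])/2]]
'''+s[j:]
s=s.replace('am=L["knots"][-1][1]','am=L["knots"][-1][1];L["a"]=am')
s=s.replace("af=lambda x:np.interp(x-.04,K","af=lambda x:np.interp(x,K")
s=s.replace("c1,off1=cmd(p[0],am,off);c2,off2=cmd(p[1],p[0],off1)","c1,c2=p[:2];off1=0")
s=s.replace('/.2])\np=','/.12])\np=').replace("interp(x-.04,kt","interp(x-.06,kt").replace('np.array(L["q"][-8:])','np.array(L["q"][-6:])')
s=s.replace('''L["cmd"]=[t+H,c1-off1];''','L["cmd"]=[];')
open("ctl.py","w").write(s)
E
python3 ctl.py hold -0.02 0.1 4 replan
```

```text
t 11.52 q 0.1399 w -0.0982 meas [0.1501 0.1449] d 0.469 rms 0.0001 a_cmd 0.137 a_meas 0.137 ft [-2.5 -5.4 13.9] gap 0.0395
pred [[0.124, -0.093], [0.108, -0.102], [0.098, -0.102]] true a [0.106 0.139]
cmd 0.105 0.137 rows y,z [[-2.0, -0.5], [-4.5, -0.5], [-2.0, -0.5], [0.0, 0.0]]
```

```bash
python3 -m jog '[[0,-2,-0.5,0,0,0,-0.4],[0,-4.5,-0.5,0,0,0,-0.4]]' 25 >/dev/null; python3 logk.py
python3 -m jog '[[0,2.5,0,0,0,0,-0.4],[0,4.5,0.5,0,0,0,-0.4]]' >/dev/null; python3 logk.py
python3 ctl.py hold -0.02 0.1 4
```

```text
a 0.135 a 0.146 t 11.95 q 0.1122 w -0.0481 meas [0.1183 0.1151] d 0.441 rms 0.0003 a_cmd 0.145 a_meas 0.145 ft [-2.5 -3.6 15. ] gap 0.0397
pred [[0.105, -0.053], [0.09, -0.114], [0.078, -0.122]] true a [-0.019  0.135]
cmd -0.019 0.135 rows y,z [[-11.5, -0.5], [-23.0, -1.5], [-12.0, -1.0], [-1.5, 0.0]]
```

```bash
python3 -m jog '[[0,-11.5,-1.5,0,0,0,-0.4],[0,-23,-3,0,0,0,-0.4]]' 25 >/dev/null; python3 logk.py
python3 -m jog '[[0,11,0,0,0,0,-0.4],[0,21.5,0.5,0,0,0,-0.4]]' >/dev/null; python3 logk.py
python3 ctl.py hold -0.02 0.1 4
```

```text
a -0.002 a 0.108 t 12.38 q 0.0692 w -0.1428 meas [0.0831 0.0763] d 0.456 rms 0.0002 a_cmd 0.125 a_meas 0.125 ft [-7.3  0.4  5.3] gap 0.0397
pred [[0.045, -0.143], [0.026, -0.089], [0.017, -0.083]] true a [0.298 0.181]
cmd 0.297 0.179 rows y,z [[12.0, 2.5], [23.5, 5.0], [15.5, 3.0], [7.5, 1.0]]
```

```bash
python3 -m jog '[[0,12,1.5,0,0,0,-0.4],[0,23.5,4.5,0,0,0,-0.4]]' 25 >/dev/null; python3 logk.py
python3 -m jog '[[0,-8,-2,0,0,0,-0.4],[0,-16,-3.5,0,0,0,-0.4]]' >/dev/null; python3 logk.py
python3 ctl.py hold -0.02 0.1 4
```

```text
a 0.276 a 0.198 t 12.82 q 0.0144 w -0.1004 meas [0.0244 0.0193] d 0.478 rms 0.0002 a_cmd 0.187 a_meas 0.187 ft [-9.7 -4.2 17.6] gap 0.0393
pred [[-0.002, -0.095], [-0.015, -0.055], [-0.019, -0.031]] true a [0.279 0.279]
cmd 0.279 0.279 rows y,z [[6.0, 1.5], [12.5, 3.0], [12.5, 3.0], [12.5, 3.0]]
```

```bash
python3 -m jog '[[0,6.5,1,0,0,0,-0.4],[0,13,2,0,0,0,-0.4]]' 25 >/dev/null; python3 logk.py
python3 -m jog '[[0,0,0,0,0,0,-0.4],[0,0,0,0,0,0,-0.4]]' >/dev/null; python3 logk.py
python3 ctl.py hold -0.025 0.1 4; python3 -c "
import cv2
a=cv2.imread('pics/last.png');cv2.imwrite('pics/l1.png',cv2.resize(a[180:270,320:400],(533,600),interpolation=cv2.INTER_CUBIC))"
```

```text
a 0.261 a 0.271 t 13.25 q -0.0307 w -0.0718 meas [-0.0227 -0.0273] d 0.515 rms 0.0003 a_cmd 0.270 a_meas 0.270 ft [4.9 2.9 7.6] gap 0.0397
pred [[-0.04, -0.038], [-0.04, 0.026], [-0.037, 0.031]] true a [0.389 0.229]
cmd 0.387 0.23 rows y,z [[8.0, 2.5], [15.5, 5.5], [5.0, 2.0], [-5.5, -1.5]]
```

View pics/l1.png

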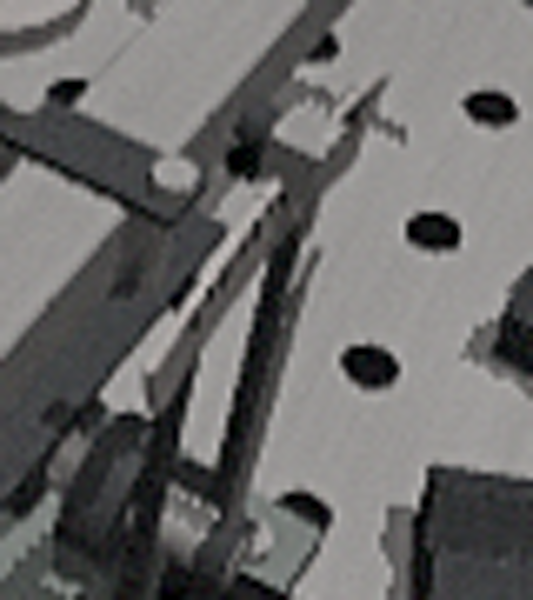

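The pointer tip is at about zoom (315,250), matching q ≈ -0.03, just beneath the index block. I hold here.

```bash
python3 -m jog '[[0,8,2,0,0,0,-0.4],[0,15.5,5,0,0,0,-0.4]]' 25 >/dev/null; python3 logk.py
python3 -m jog '[[0,-8,-3,0,0,0,-0.4],[0,-16,-5,0,0,0,-0.4]]' >/dev/null; python3 logk.py
python3 ctl.py hold -0.025 0.1 6
```

```text
a 0.376 a 0.275 t 13.68 q -0.0425 w 0.0141 meas [-0.0436 -0.0434] d 0.538 rms 0.0001 a_cmd 0.261 a_meas 0.261 ft [-4.3  4.2  9.6] gap 0.0395
pred [[-0.038, 0.024], [-0.031, 0.022], [-0.03, 0.017]] true a [0.248 0.222]
cmd 0.246 0.22 rows y,z [[-0.5, 0.0], [-1.5, -0.5], [-2.0, -0.5], [-3.0, -1.0], [-4.5, -1.0], [-5.5, -1.5]]
```

Run:
```python
import json,numpy as np
from scipy.optimize import least_squares
L=json.load(open("log.json"));K=np.array(L["knots"]);Q=np.array(L["q"])
def sim(p,win):
    q,w=p[4:6] if 0 else (0,0)
wins=[Q[i:i+6] for i in range(0,len(Q)-5) if Q[i,0]>10.9]
wins=wins[::2]
def run(q,w,g,T):
    t=T[0];o=[]
    for te in T:
        while t<te-1e-9:
            h=min(.01,te-t);w+=h*(g[0]*np.sin(q)-g[2]*np.cos(q)+g[1]*(np.interp(t,K[:,0],K[:,1])-q))/.7;q+=h*w;t+=h
        o.append(q)
    return np.array(o)
def f(p):
    r=[(p[0]-3.7)/.25,(p[1]-2.4)/.3]
    for i,wn in enumerate(wins): r+=list((run(p[3+2*i],p[4+2*i],p,wn[:,0])-wn[:,1])/.001)
    return np.array(r)
x=[3.7,2.4,.5]
for wn in wins: x+=[wn[0,1],0]
r=least_squares(f,x);print(r.x[:3],np.sqrt(np.mean(r.fun[2:]**2))*.001,len(wins))
```

```text
[3.87550082 2.22199363 0.48131552] 0.0002728175712310956 5
```

```bash
sed -i 's/KG,KB=.70,3.7,2.4/KG,KB=.70,3.88,2.22/; ' ctl.py
python3 - <<'E'
import json
L=json.load(open("log.json"));L["d"]=.48;json.dump(L,open("log.json","w"))
E
python3 ctl.py hold -0.025 0.1 6 replan
```

```text
t 13.68 q -0.0430 w 0.0085 meas [-0.0436 -0.0434] d 0.481 rms 0.0002 a_cmd 0.261 a_meas 0.261 ft [-4.3  4.2  9.6] gap 0.0395
pred [[-0.039, 0.02], [-0.033, 0.027], [-0.031, 0.021]] true a [0.266 0.217]
cmd 0.265 0.217 rows y,z [[0.0, 0.0], [0.5, 0.0], [0.5, 0.0], [-1.5, -0.5], [-4.0, -1.0], [-6.0, -1.5]]
```

```bash
python3 -m jog '[[0,0,0,0,0,0,-0.4],[0,0.5,0,0,0,0,-0.4],[0,0.5,0,0,0,0,-0.4]]' 25 >/dev/null; python3 logk.py
python3 -m jog '[[0,-2,-0.5,0,0,0,-0.4],[0,-4.5,-1.5,0,0,0,-0.4],[0,-6.5,-2,0,0,0,-0.4]]' >/dev/null; python3 logk.py
python3 ctl.py hold -0.025 0.1 6
```

```text
a 0.265 a 0.228 t 14.28 q -0.0298 w 0.0216 meas [-0.0322 -0.0309] d 0.478 rms 0.0001 a_cmd 0.220 a_meas 0.220 ft [-2.7  2.8 -0.7] gap 0.0396
pred [[-0.026, 0.009], [-0.025, 0.001], [-0.025, 0.001]] true a [0.221 0.234]
cmd 0.22 0.234 rows y,z [[0.0, 0.0], [0.0, 0.0], [0.0, 0.0], [0.5, 0.0], [1.5, 0.5], [2.0, 0.5]]
```

Excellent. I use longer steps now (8 rows).

```bash
python3 -m jog '[[0,0,0,0,0,0,-0.4],[0,0,0,0,0,0,-0.4],[0,0,0,0,0,0,-0.4]]' 25 >/dev/null; python3 logk.py
python3 -m jog '[[0,0.5,0,0,0,0,-0.4],[0,1.5,0.5,0,0,0,-0.4],[0,2,0.5,0,0,0,-0.4]]' >/dev/null; python3 logk.py
python3 ctl.py hold -0.025 0.1 8
```

```text
a 0.221 a 0.229 t 14.88 q -0.0302 w -0.0135 meas [-0.029  -0.0296] d 0.486 rms 0.0001 a_cmd 0.229 a_meas 0.229 ft [-3.8  6.1  5. ] gap 0.0397
pred [[-0.035, -0.005], [-0.03, 0.022], [-0.028, 0.017]] true a [0.296 0.219]
cmd 0.296 0.218 rows y,z [[2.0, 0.5], [4.5, 1.0], [7.0, 2.0], [9.0, 2.5], [6.5, 1.5], [4.0, 1.0], [1.0, 0.5], [-1.5, -0.5]]
```

```bash
python3 -m jog '[[0,2.5,0.5,0,0,0,-0.4],[0,5,1,0,0,0,-0.4],[0,7.5,2,0,0,0,-0.4],[0,9,2.5,0,0,0,-0.4]]' 25 >/dev/null; python3 logk.py
python3 -m jog '[[0,-2.5,-1,0,0,0,-0.4],[0,-5,-1.5,0,0,0,-0.4],[0,-8,-2,0,0,0,-0.4],[0,-10.5,-3,0,0,0,-0.4]]' >/dev/null; python3 logk.py
python3 ctl.py hold -0.025 0.1 8
```

```text
a 0.287 a 0.233 t 15.65 q -0.0206 w 0.0316 meas [-0.0236 -0.0222] d 0.480 rms 0.0001 a_cmd 0.231 a_meas 0.231 ft [-0.1  0.9  6.3] gap 0.0396
pred [[-0.012, 0.008], [-0.018, -0.029], [-0.021, -0.022]] true a [0.156 0.26 ]
cmd 0.158 0.26 rows y,z [[-2.5, -0.5], [-5.0, -1.0], [-7.5, -1.5], [-10.0, -2.0], [-6.5, -1.0], [-3.0, -0.5], [0.5, 0.5], [4.0, 1.0]]
```

```bash
python3 -m jog '[[0,-3,-0.5,0,0,0,-0.4],[0,-6,-1,0,0,0,-0.4],[0,-8,-1.5,0,0,0,-0.4],[0,-8.5,-1.5,0,0,0,-0.4]]' 25 >/dev/null; python3 logk.py
python3 -m jog '[[0,2.5,0.5,0,0,0,-0.4],[0,5,1,0,0,0,-0.4],[0,7.5,1.5,0,0,0,-0.4],[0,10,2,0,0,0,-0.4]]' >/dev/null; python3 logk.py
python3 ctl.py hold -0.025 0.1 8
```

```text
a 0.17 a 0.237 t 16.42 q -0.0253 w -0.0306 meas [-0.0222 -0.0237] d 0.484 rms 0.0001 a_cmd 0.240 a_meas 0.240 ft [-10.6   1.   16.7] gap 0.0391
pred [[-0.033, -0.011], [-0.03, 0.021], [-0.028, 0.015]] true a [0.299 0.218]
cmd 0.299 0.218 rows y,z [[2.0, 0.5], [4.0, 1.0], [6.0, 1.5], [8.0, 2.0], [5.0, 1.5], [2.5, 1.0], [0.0, 0.0], [-3.0, -0.5]]
```

```bash
python3 -m jog '[[0,2,0,0,0,0,-0.4],[0,4,0.5,0,0,0,-0.4],[0,6,1,0,0,0,-0.4],[0,8,1,0,0,0,-0.4]]' 25 >/dev/null; python3 logk.py
python3 -m jog '[[0,-2.5,-0.5,0,0,0,-0.4],[0,-5,-1,0,0,0,-0.4],[0,-7.5,-1.5,0,0,0,-0.4],[0,-10,-2.5,0,0,0,-0.4]]' >/dev/null; python3 logk.py
python3 ctl.py hold -0.025 0.1 8
```

```text
a 0.29 a 0.225 t 17.18 q -0.0288 w 0.0061 meas [-0.0297 -0.0291] d 0.485 rms 0.0000 a_cmd 0.221 a_meas 0.221 ft [-7.   2.4 11.7] gap 0.0395
pred [[-0.029, -0.001], [-0.027, 0.009], [-0.026, 0.007]] true a [0.258 0.23 ]
cmd 0.258 0.229 rows y,z [[1.0, 0.5], [2.5, 0.5], [4.0, 1.0], [5.0, 1.0], [4.0, 1.0], [3.0, 0.5], [2.0, 0.5], [1.0, 0.0]]
```

```bash
python3 -m jog '[[0,1,0,0,0,0,-0.4],[0,2.5,0.5,0,0,0,-0.4],[0,4,0.5,0,0,0,-0.4],[0,5,0.5,0,0,0,-0.4]]' 25 >/dev/null; python3 logk.py
python3 -m jog '[[0,-1,-0.5,0,0,0,-0.4],[0,-2,-0.5,0,0,0,-0.4],[0,-3,-1,0,0,0,-0.4],[0,-4,-1,0,0,0,-0.4]]' >/dev/null; python3 logk.py
python3 ctl.py hold -0.025 0.1 8
```

```text
a 0.258 a 0.232 t 17.95 q -0.0226 w 0.0121 meas [-0.0238 -0.0234] d 0.485 rms 0.0001 a_cmd 0.231 a_meas 0.231 ft [ 14.3   3.7 -10.7] gap 0.0394
pred [[-0.02, 0.001], [-0.022, -0.011], [-0.023, -0.008]] true a [0.21  0.246]
cmd 0.209 0.245 rows y,z [[-1.0, 0.0], [-1.5, -0.5], [-2.0, -0.5], [-3.0, -0.5], [-2.0, -0.5], [-0.5, 0.0], [1.0, 0.0], [2.0, 0.5]]
```

```bash
python3 -m jog '[[0,-1,0,0,0,0,-0.4],[0,-1.5,0,0,0,0,-0.4],[0,-2,0.5,0,0,0,-0.4],[0,-3,0.5,0,0,0,-0.4]]' 25 >/dev/null; python3 logk.py
python3 -m jog '[[0,1,0.5,0,0,0,-0.4],[0,2.5,1,0,0,0,-0.4],[0,4,1,0,0,0,-0.4],[0,5,1.5,0,0,0,-0.4]]' >/dev/null; python3 logk.py
python3 ctl.py hold -0.025 0.1 8
```

```text
a 0.216 a 0.251 t 18.72 q -0.0241 w -0.0021 meas [-0.0238 -0.0239] d 0.488 rms 0.0001 a_cmd 0.251 a_meas 0.251 ft [12.4  3.2 -4.3] gap 0.0394
pred [[-0.023, 0.003], [-0.024, -0.005], [-0.025, -0.004]] true a [0.223 0.242]
cmd 0.222 0.244 rows y,z [[-1.0, 0.0], [-2.0, -0.5], [-3.0, -0.5], [-4.0, -1.0], [-3.0, -1.0], [-2.5, -0.5], [-2.0, -0.5], [-1.0, -0.5]]
```

```bash
python3 -m jog '[[0,-1,0,0,0,0,-0.4],[0,-2,0,0,0,0,-0.4],[0,-3,-0.5,0,0,0,-0.4],[0,-4,-0.5,0,0,0,-0.4]]' 25 >/dev/null; python3 logk.py
python3 -m jog '[[0,1,0,0,0,0,-0.4],[0,1.5,0,0,0,0,-0.4],[0,2,0.5,0,0,0,-0.4],[0,3,0.5,0,0,0,-0.4]]' >/dev/null; python3 logk.py
python3 ctl.py hold -0.02 0.1 8
```

```text
a 0.225 a 0.244 t 19.48 q -0.0230 w 0.0031 meas [-0.023  -0.0231] d 0.485 rms 0.0001 a_cmd 0.245 a_meas 0.245 ft [-3.6  2.   4.2] gap 0.0393
pred [[-0.021, 0.006], [-0.02, -0.0], [-0.02, -0.001]] true a [0.223 0.234]
cmd 0.223 0.234 rows y,z [[-1.0, 0.0], [-1.5, -0.5], [-2.0, -0.5], [-3.0, -0.5], [-2.5, -0.5], [-2.0, -0.5], [-2.0, -0.5], [-1.5, -0.5]]
```

Run:
```python
import cv2,numpy as np
from tilt import *
a=cv2.imread('pics/last.png');sc=10
z=cv2.resize(a[190:245,340:395],None,fx=sc,fy=sc,interpolation=cv2.INTER_CUBIC)
cv2.imwrite('pics/l2.png',z)
```

```text
(no output)
```

View pics/l2.png

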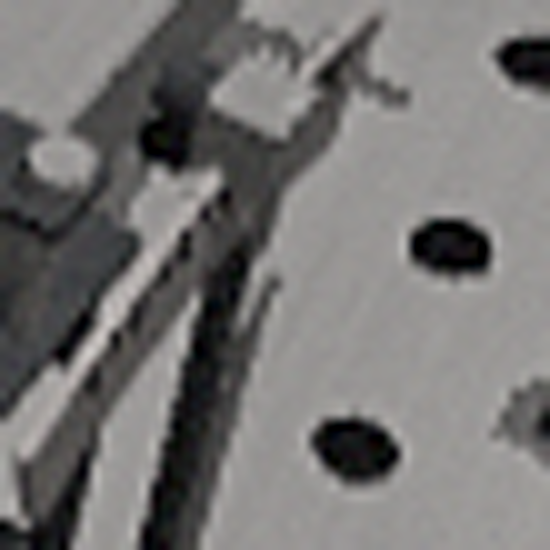

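Run:
```python
from tilt import *
for r in(.195,.205,.215):
  for x in (.105,.112):
    P=lambda q:[x,-r*np.sin(q),.165+r*np.cos(q)]
    print(r,x,[(q,proj("scene",W(s,P(q)))[0].round(1).tolist(),proj("top",W(s,P(q)))[0].round(1).tolist()) for q in(-.4,-.3,-.03,0,.03,.3,.4)])
print("obs scene ends",(320+383/6.667,180+82/6.667),(320+150/6.667,180+385/6.667),"top",250+10.5,120+17,250+66,120+23.5)
```

```text
0.195 0.105 [(-0.4, [375.4, 193.5], [262.1, 138.3]), (-0.3, [372.4, 196.1], [268.2, 138.3]), (-0.03, [362.7, 207.0], [285.7, 139.4]), (0, [361.5, 208.6], [287.7, 139.6]), (0.03, [360.2, 210.2], [289.7, 139.8]), (0.3, [348.3, 227.4], [307.0, 142.8]), (0.4, [343.7, 234.8], [313.0, 144.2])]
0.195 0.112 [(-0.4, [378.1, 194.8], [262.4, 136.0]), (-0.3, [375.1, 197.4], [268.5, 136.0]), (-0.03, [365.5, 208.4], [286.0, 137.1]), (0, [364.3, 210.0], [288.0, 137.3]), (0.03, [363.1, 211.6], [289.9, 137.5]), (0.3, [351.2, 228.9], [307.2, 140.5]), (0.4, [346.6, 236.3], [313.2, 142.0])]
0.205 0.105 [(-0.4, [376.9, 189.8], [260.7, 137.1]), (-0.3, [373.8, 192.5], [267.2, 137.1]), (-0.03, [363.5, 203.9], [285.7, 138.2]), (0, [362.2, 205.5], [287.8, 138.5]), (0.03, [360.9, 207.2], [289.9, 138.7]), (0.3, [348.3, 225.4], [308.2, 141.9]), (0.4, [343.4, 233.3], [314.6, 143.4])]
0.205 0.112 [(-0.4, [379.6, 191.1], [261.0, 134.9]), (-0.3, [376.5, 193.8], [267.5, 134.8]), (-0.03, [366.4, 205.3], [286.0, 135.9]), (0, [365.1, 206.9], [288.1, 136.2]), (0.03, [363.8, 208.6], [290.2, 136.4]), (0.3, [351.2, 226.9], [308.5, 139.6]), (0.4, [346.3, 234.8], [314.8, 141.1])]
0.215 0.105 [(-0.4, [378.4, 186.1], [259.3, 135.9]), (-0.3, [375.2, 188.8], [266.1, 135.9]), (-0.03, [364.4, 200.7], [285.7, 137.1]), (0, [363.0, 202.4], [287.9, 137.4]), (0.03, [361.6, 204.2], [290.1, 137.6]), (0.3, [348.3, 223.4], [309.5, 141.0]), (0.4, [343.1, 231.7], [316.2, 142.6])]
0.215 0.112 [(-0.4, [381.1, 187.3], [259.6, 133.7]), (-0.3, [377.9, 190.1], [266.4, 133.6]), (-0.03, [367.2, 202.1], [286.0, 134.8]), (0, [365.9, 203.8], [288.2, 135.0]), (0.03, [364.5, 205.6], [290.4, 135.3]), (0.3, [351.2, 224.9], [309.8, 138.7]), (0.4, [346.0, 233.3], [316.4, 140.3])]
obs scene ends (377.4471276436178, 192.29938503074845) (342.4988750562472, 237.74711264436777) top 260.5 137 316 143.5
```

Rim fit is centred and confirms the index at about -0.03. One more hold step for margin.

```bash
python3 -m jog '[[0,-1,0,0,0,0,-0.4],[0,-1.5,0,0,0,0,-0.4],[0,-2.5,-0.5,0,0,0,-0.4],[0,-3,-0.5,0,0,0,-0.4]]' 25 >/dev/null; python3 logk.py
python3 -m jog '[[0,0.5,0,0,0,0,-0.4],[0,1,0,0,0,0,-0.4],[0,1,0,0,0,0,-0.4],[0,1.5,0,0,0,0,-0.4]]' >/dev/null; python3 logk.py
python3 ctl.py hold -0.03 0.1 8
```

```text
a 0.224 a 0.233 t 20.25 q -0.0231 w -0.0059 meas [-0.0225 -0.0227] d 0.486 rms 0.0001 a_cmd 0.234 a_meas 0.234 ft [ 4.5  4.1 -1.6] gap 0.0394
pred [[-0.025, -0.008], [-0.028, -0.007], [-0.029, -0.005]] true a [0.237 0.246]
cmd 0.237 0.245 rows y,z [[0.0, 0.0], [0.0, 0.0], [0.5, 0.0], [0.5, 0.0], [1.0, 0.0], [1.0, 0.0], [1.0, 0.5], [1.5, 0.5]]
```

```bash
python3 -m jog '[[0,0,0,0,0,0,-0.4],[0,0,0,0,0,0,-0.4],[0,0.5,0,0,0,0,-0.4],[0,0.5,0,0,0,0,-0.4]]' 25 >/dev/null; python3 logk.py
python3 -m jog '[[0,0.5,0,0,0,0,-0.4],[0,0.5,0,0,0,0,-0.4],[0,0.5,0.5,0,0,0,-0.4],[0,1,0.5,0,0,0,-0.4]]' >/dev/null; python3 logk.py
python3 ctl.py hold -0.03 0.1 8
```

```text
a 0.237 a 0.244 t 21.02 q -0.0242 w 0.0048 meas [-0.0245 -0.0244] d 0.482 rms 0.0000 a_cmd 0.245 a_meas 0.245 ft [-7.4  2.4 16.8] gap 0.0399
pred [[-0.022, 0.0], [-0.026, -0.017], [-0.028, -0.013]] true a [0.201 0.253]
cmd 0.201 0.252 rows y,z [[-1.5, -0.5], [-3.0, -0.5], [-4.5, -1.0], [-6.0, -1.5], [-4.0, -1.0], [-2.5, -0.5], [-1.0, 0.0], [1.0, 0.5]]
```

```bash
python3 -m jog '[[0,-1.5,-0.5,0,0,0,-0.4],[0,-3,-1,0,0,0,-0.4],[0,-4.5,-1.5,0,0,0,-0.4],[0,-6,-2,0,0,0,-0.4]]' 25 >/dev/null; python3 logk.py
python3 -m jog '[[0,1.5,0,0,0,0,-0.4],[0,3,0.5,0,0,0,-0.4],[0,5,1,0,0,0,-0.4],[0,6.5,1.5,0,0,0,-0.4]]' >/dev/null; python3 logk.py
python3 ctl.py hold -0.185 0.05 6
```

```text
a 0.202 a 0.246 t 21.78 q -0.0343 w -0.0250 meas [-0.0317 -0.033 ] d 0.485 rms 0.0000 a_cmd 0.248 a_meas 0.248 ft [8.5 2.3 4.6] gap 0.0396
pred [[-0.041, -0.036], [-0.055, -0.065], [-0.061, -0.062]] true a [0.192 0.275]
cmd 0.193 0.274 rows y,z [[-2.5, -0.5], [-5.0, -1.0], [-7.5, -1.5], [-4.0, -1.0], [0.0, 0.0], [3.5, 1.0]]
```

```bash
python3 -m jog '[[0,-2.5,-0.5,0,0,0,-0.4],[0,-5,-1,0,0,0,-0.4],[0,-7,-1.5,0,0,0,-0.4]]' 25 >/dev/null; python3 logk.py
python3 -m jog '[[0,3.5,0.5,0,0,0,-0.4],[0,7,1.5,0,0,0,-0.4],[0,10.5,2.5,0,0,0,-0.4]]' >/dev/null; python3 logk.py
python3 ctl.py hold -0.185 0.05 6
```

```text
a 0.199 a 0.268 t 22.38 q -0.0586 w -0.0494 meas [-0.0535 -0.0562] d 0.482 rms 0.0000 a_cmd 0.272 a_meas 0.272 ft [-6.   3.8  9. ] gap 0.0395
pred [[-0.07, -0.046], [-0.083, -0.053], [-0.088, -0.052]] true a [0.256 0.283]
cmd 0.258 0.283 rows y,z [[-0.5, 0.0], [-1.5, -0.5], [-2.0, -0.5], [-1.0, 0.0], [0.5, 0.0], [1.5, 0.5]]
```

```bash
python3 -m jog '[[0,-0.5,0,0,0,0,-0.4],[0,-1.5,-0.5,0,0,0,-0.4],[0,-2,-0.5,0,0,0,-0.4]]' 25 >/dev/null; python3 logk.py
python3 -m jog '[[0,1,0.5,0,0,0,-0.4],[0,2.5,0.5,0,0,0,-0.4],[0,3.5,1,0,0,0,-0.4]]' >/dev/null; python3 logk.py
python3 ctl.py hold -0.185 0.05 6
```

```text
a 0.263 a 0.279 t 22.98 q -0.0853 w -0.0435 meas [-0.081 -0.083] d 0.479 rms 0.0001 a_cmd 0.279 a_meas 0.279 ft [-3.5  6.2  8.4] gap 0.0398
pred [[-0.096, -0.047], [-0.109, -0.053], [-0.115, -0.052]] true a [0.275 0.302]
cmd 0.275 0.301 rows y,z [[0.0, 0.0], [-0.5, 0.0], [-0.5, 0.0], [0.5, 0.0], [2.0, 0.5], [3.0, 1.0]]
```

```bash
python3 -m jog '[[0,0,0,0,0,0,-0.4],[0,-0.5,0,0,0,0,-0.4],[0,-0.5,0,0,0,0,-0.4]]' 25 >/dev/null; python3 logk.py
python3 -m jog '[[0,1,0.5,0,0,0,-0.4],[0,2.5,0.5,0,0,0,-0.4],[0,3.5,1,0,0,0,-0.4]]' >/dev/null; python3 logk.py
python3 ctl.py hold -0.185 0.05 6
```

```text
a 0.276 a 0.297 t 23.58 q -0.1114 w -0.0440 meas [-0.1069 -0.1093] d 0.475 rms 0.0000 a_cmd 0.298 a_meas 0.298 ft [-2.9  7.5 10.5] gap 0.0395
pred [[-0.123, -0.047], [-0.135, -0.054], [-0.141, -0.053]] true a [0.291 0.319]
cmd 0.29 0.32 rows y,z [[-0.5, 0.0], [-0.5, 0.0], [-1.0, -0.5], [0.5, 0.0], [1.5, 0.5], [3.0, 1.0]]
```

```bash
python3 -m jog '[[0,-0.5,0,0,0,0,-0.4],[0,-0.5,0,0,0,0,-0.4],[0,-1,-0.5,0,0,0,-0.4]]' 25 >/dev/null; python3 logk.py
python3 -m jog '[[0,1.5,0.5,0,0,0,-0.4],[0,2.5,0.5,0,0,0,-0.4],[0,4,1,0,0,0,-0.4]]' >/dev/null; python3 logk.py
python3 ctl.py hold -0.185 0.05 6
```

```text
a 0.292 a 0.315 t 24.18 q -0.1388 w -0.0463 meas [-0.1341 -0.1365] d 0.473 rms 0.0001 a_cmd 0.318 a_meas 0.318 ft [-4.6  7.  11.6] gap 0.0398
pred [[-0.15, -0.047], [-0.163, -0.052], [-0.168, -0.051]] true a [0.313 0.336]
cmd 0.314 0.336 rows y,z [[0.0, 0.0], [-0.5, 0.0], [-0.5, 0.0], [0.5, 0.0], [1.5, 0.5], [2.5, 1.0]]
```

```bash
python3 -m jog '[[0,0,0,0,0,0,-0.4],[0,-0.5,0,0,0,0,-0.4],[0,-0.5,0,0,0,0,-0.4]]' 25 >/dev/null; python3 logk.py
python3 -m jog '[[0,1,0.5,0,0,0,-0.4],[0,2,0.5,0,0,0,-0.4],[0,3,1,0,0,0,-0.4]]' >/dev/null; python3 logk.py
python3 ctl.py hold -0.19 0.04 6
```

```text
a 0.315 a 0.329 t 24.78 q -0.1635 w -0.0397 meas [-0.1595 -0.1615] d 0.467 rms 0.0000 a_cmd 0.335 a_meas 0.335 ft [-6.6  8.3 14.2] gap 0.0395
pred [[-0.173, -0.038], [-0.18, 0.0], [-0.18, 0.0]] true a [0.329 0.33 ]
cmd 0.328 0.331 rows y,z [[-0.5, 0.0], [-0.5, 0.0], [-1.0, -0.5], [-1.0, -0.5], [-0.5, 0.0], [-0.5, 0.0]]
```

Lands in about 0.4 s. Then I unwind the lever slowly.

```bash
python3 -m jog '[[0,-0.5,0,0,0,0,-0.4],[0,-0.5,0,0,0,0,-0.4],[0,-1,-0.5,0,0,0,-0.4],[0,-1,-0.5,0,0,0,-0.4],[0,-1,-0.5,0,0,0,-0.4],[0,-1.5,-1,0,0,0,-0.4]]' 25 >/dev/null
python3 -m jog '[[0,-0.5,0,0,0,0,-0.4],[0,-1.5,-0.5,0,0,0,-0.4],[0,-2.5,-1,0,0,0,-0.4],[0,-4,-1.5,0,0,0,-0.4],[0,-5.5,-2,0,0,0,-0.4],[0,-7.5,-2.5,0,0,0,-0.4],[0,-9.5,-3,0,0,0,-0.4],[0,-12,-4,0,0,0,-0.4]]' >/dev/null
python3 ctl.py hold -0.19 0.04 6
```

```text
t 26.05 q -0.1800 w 0.0000 meas [-0.177 -0.179] d 0.467 rms 0.0000 a_cmd 0.236 a_meas 0.236 ft [-3.8  6.1  2.6] gap 0.0395
pred [[-0.18, 0.0], [-0.18, 0.0], [-0.18, 0.0]] true a [0.236 0.236]
cmd 0.236 0.236 rows y,z [[0.0, 0.0], [0.0, 0.0], [0.0, 0.0], [0.0, 0.0], [0.0, 0.0], [0.0, 0.0]]
```

```bash
python3 -m jog '[[0,-3.5,-0.5,0,0,0,-0.4],[0,-7,-1.5,0,0,0,-0.4],[0,-10.5,-2,0,0,0,-0.4],[0,-14,-2.5,0,0,0,-0.4],[0,-17.5,-3,0,0,0,-0.4],[0,-21,-3.5,0,0,0,-0.4],[0,-24.5,-3.5,0,0,0,-0.4],[0,-28,-4,0,0,0,-0.4]]' 25 >/dev/null
python3 -m jog '[[0,-3.5,0,0,0,0,-0.4],[0,-7,0,0,0,0,-0.4],[0,-10.5,0,0,0,0,-0.4],[0,-14,0.5,0,0,0,-0.4],[0,-17.5,0.5,0,0,0,-0.4],[0,-21,1,0,0,0,-0.4],[0,-25,1.5,0,0,0,-0.4],[0,-29.5,2,0,0,0,-0.4]]' >/dev/null
python3 ctl.py hold -0.19 0.04 6 | head -1
```

```text
t 27.48 q -0.1800 w 0.0000 meas [-0.1798 -0.1798] d 0.467 rms 0.0000 a_cmd -0.173 a_meas -0.173 ft [7.3 1.7 6. ] gap 0.0398
```

Lever is relaxed and the beam is on its stop. Next I open slowly and retreat upward.

```bash
python3 -m jog '[[0,-0.5,0,0,0,0,0],[0,-0.5,0,0,0,0,0.4],[0,-0.5,0,0,0,0,0.8],[0,-0.5,0,0,0,0,1],[0,-0.5,0,0,0,0,1],[0,-0.5,0,0,0,0,1],[0,-0.5,0,0,0,0,1],[0,-0.5,0,0,0,0,1]]' && python3 -m jog '[[0,0,-10,0,0,0,1],[0,0,-25,0,0,0,1],[0,0,-45,0,0,0,1],[0,0,-70,0,0,0,1],[0,0,-95,0,0,0,1],[0,0,-115,0,0,0,1],[0,0,-120,0,0,0,1],[0,0,-120,0,0,0,1]]' && python3 -m jog '[[0,0,0,0,0,0,1],[0,0,0,0,0,0,1],[0,0,0,0,0,0,1],[0,0,0,0,0,0,1],[0,0,0,0,0,0,1],[0,0,0,0,0,0,1],[0,0,0,0,0,0,1],[0,0,0,0,0,0,1]]' >/dev/null
python3 - <<'E'
from tilt import *
from station import vision,masks_of
f=vision.grab_frame("scene");print(tilt(f["image"]))
cv2.imwrite("pics/fin.png",cv2.resize(f["image"][60:360,80:480,::-1],(800,600)))
for d in masks_of("knob","scene")[:1]: print(d["p"],d["position"],"was 210,280")
E
```

```text
t: 28.15
tcp_pos: [0.5599, 0.0013, 0.3055]
ee_rot: [0.998, -0.056, 0.0, -0.004]
ft_force: [-0.1, -0.0, -0.4]
finger_gap: 0.0855
finger_force: 0.0
t: 28.82
tcp_pos: [0.5605, 0.0003, 0.4276]
ee_rot: [0.998, -0.056, 0.002, -0.004]
ft_force: [-0.5, 0.2, -1.5]
finger_gap: 0.0851
finger_force: 0.0
(-0.17981124416759045, np.float32(1.4540777))
0.65 [210.2, 280.7] was 210,280
```

View pics/fin.png

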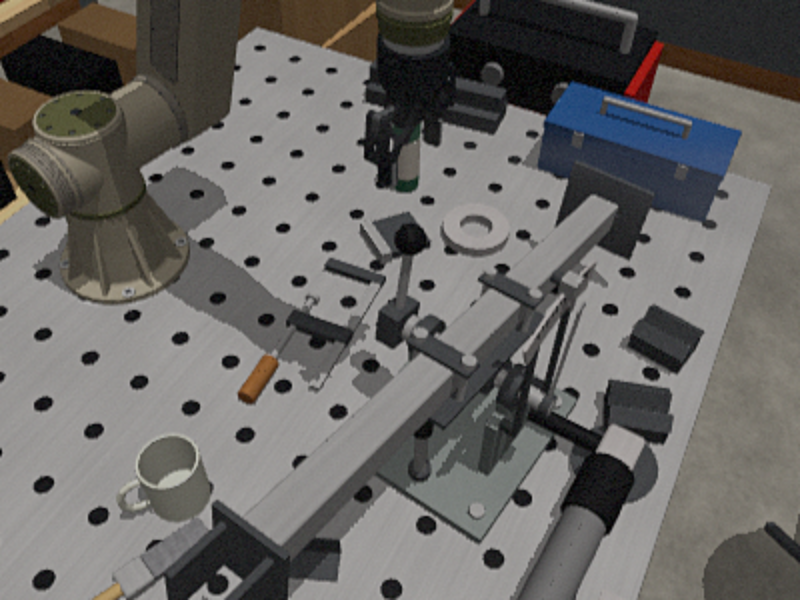

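The beam is on its left stop, the knob is at rest at zoom (411,238), and the bystanders are undisturbed.

```bash
python3 -c "
from station import job_done;print(job_done())"
```

```text
the job is handed in; nothing more can be done
None
```

I handed the job in at about 29 s, but the judge gave no verdict. By my measurements the pointer stayed within about 4 mm of my estimate of the index for roughly 8 s. The tilt was about -0.02 to -0.045 rad and the index about -0.03 rad, estimated from the position of its clamp block because the needle tip was not clearly visible. On the way up the beam overshot to about 0.15 rad, short of the 0.17 limit, before I brought it back. The beam is back on its left stop, the lever is relaxed and released, and nothing else visibly moved.

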